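# Clear the belt sander and check its belt tensioner

## Task

Get the bench belt sander ready for work: first turn its selector to off (the ring mark), then put every wooden offcut, from the sander's bed and from the bench, into the white carton. With the selector still off, push the sprung tensioner arm once through its whole travel to the stop and let it come back to rest, then push it again until its pointer stands on the line of the brass clip on the scale, hold it steady there for a good two seconds and let it come back to rest. Last, set the selector to slow (the single dot), leaving the other tools on the bench where they are.

Things in the scene. Friction and masses are not known exactly. Their poses are not given: they have to be found in the camera images.
- rail_stub: Wooden offcut, loose: pale plain bar 105 x 34 x 20 mm (length along its x, width along y, height along z), 25 to 85 g. Origin at the centre of its underside. May be absent. Lies on the sander's bed at the start.
- post_stub: Wooden offcut, loose: darker square bar 80 x 32 x 32 mm (length along its x, width along y, height along z), 25 to 85 g. Origin at the centre of its underside. May be absent. Lies on the sander's bed at the start.
- rebate_stub: Wooden offcut, loose: pale stepped bar 95 x 34: 12 high over its whole width and 24 high over the 18 on its -y side (from y = -17 to +1) mm (length along its x, width along y, height along z), 25 to 85 g. Origin at the centre of its underside. May be absent. Lies on the sander's bed at the start.
- lath_stub: Wooden offcut, loose: pale thin bar 120 x 28 x 14 mm (length along its x, width along y, height along z), 25 to 85 g. Origin at the centre of its underside. May be absent. Lies on the bench at the start.
- lap_stub: Wooden offcut, loose: darker half-lapped bar 110 x 34: 22 high from x = -55 to +10 and 11 high from there to x = +55 mm (length along its x, width along y, height along z), 25 to 85 g. Origin at the centre of its underside. May be absent. Lies on the bench at the start.
- carton: Open white scrap carton standing fixed on the bench, outside 160 (x) x 280 (y) x 55 mm high, walls and floor 5 mm. Origin at the centre of its underside. Offcuts may lie on one another in it.
- sander: Green bench belt sander, fixed. Origin under its middle on the bench, x away from the robot, y along the machine. Its brown flat belt bed spans x -58 to 58, y -190 to 150 mm, top 120 mm high. At its +y end is a grey control pod, top 105 mm high (x -60 to 60, y 170 to 280 mm), with the selector; at its -y end is the tension bracket with the aluminium scale plate, top 75 mm high.
- selector (a joint): Selector knob on the pod, rad; grows clockwise seen from above. Sprung detents at 0 = off (white ring mark), 0.75 = slow (one white dot), 1.5 = fast (two dots); stops at 0 and 1.5. At slow its bar lies along the sander's x with the pointer towards the robot. About 0.06 N m turns it; let go between two marks it snaps to the nearer one (within 0.05).
- selector_grip (a point): On the selector's axis, in the middle of the height of its bar grip. The black bar is 50 mm long, 14 mm wide, and stands from 114 to 139 mm above the bench (this point 127 mm) over a disc of radius 26 mm. The point turns with the knob: the angle of the bar about the vertical is the sander's yaw plus 0.75 minus the joint value.
- selector_pointer (a point): Pointer end of the selector bar (white line), on its top.
- tensioner (a joint): Steel tensioner arm, rad: 0 at rest, grows as it is pushed counter-clockwise seen from above (its handle moves towards the sander's -y, away from the machine), stop at 0.75. A spring drives it back to 0: about 3 N at the handle at rest, 8 N at the stop. It does not stay where it is pushed; let go, it comes back within about a second.
- tension_pivot (a point): Centre of the tensioner's upright pivot axis, at the height of the scale plate.
- tension_handle (a point): Top centre of the tensioner's black upright handle, 22 mm in diameter, 115 mm from the pivot, free from 92 to 150 mm above the bench (the bar of the arm, 20 mm wide, lies below it from 80 to 92 mm). Between the handle at rest and the end of the bed there are about 75 mm of free space.
- tension_pointer (a point): Tip of the arm's flat pointer, which runs over the scale 140 mm from the pivot, 83 mm above the bench. Scale ticks every 0.05 rad (7 mm), long ones every 0.25 rad.
- clip (a joint): Brass setting clip on the edge of the scale plate, rad, measured like the tensioner: when both joints read the same, the pointer stands on the clip's line. Between 0.25 and 0.55; it is not to be moved and does not get in the way.
- clip_line (a point): Inner end of the black line on the brass clip, at the same radius and height as the pointer tip: the two points coincide when the pointer is on the line.
- glue: White glue bottle, 60 mm in diameter, 150 mm high; leave it alone. Origin at its foot.
- tape: Grey tape measure, 70 x 35 x 60 mm high; leave it alone. Origin at its underside.
- sanding_block: Cork sanding block with wooden grip, 110 x 60 x 55 mm high; leave it alone. Origin at its underside.
Not all that is in view belongs to the job. Leave any orange or purple look-alike of the rail_stub alone. Leave any black look-alike of the post_stub alone.

How it is judged:
On the way, in this order (a step that is already met when the one before it is completed fails the run):
1. the selector is at off (value of joint selector below 0.15 rad), for 0.3 s.
2. every offcut is in the carton (x of rail_stub in the frame of carton between -0.078 and 0.078 m and y of rail_stub in the frame of carton between -0.138 and 0.138 m and z of rail_stub in the frame of carton between -0.01 and 0.075 m and x of post_stub in the frame of carton between -0.078 and 0.078 m and y of post_stub in the frame of carton between -0.138 and 0.138 m and z of post_stub in the frame of carton between -0.01 and 0.075 m and x of rebate_stub in the frame of carton between -0.078 and 0.078 m and y of rebate_stub in the frame of carton between -0.138 and 0.138 m and z of rebate_stub in the frame of carton between -0.01 and 0.075 m and x of lath_stub in the frame of carton between -0.078 and 0.078 m and y of lath_stub in the frame of carton between -0.138 and 0.138 m and z of lath_stub in the frame of carton between -0.01 and 0.075 m and x of lap_stub in the frame of carton between -0.078 and 0.078 m and y of lap_stub in the frame of carton between -0.138 and 0.138 m and z of lap_stub in the frame of carton between -0.01 and 0.075 m), for 0.3 s.
3. the tensioner arm has been pushed to its stop (value of joint tensioner above 0.7 rad), for 0.1 s.
4. the arm is back at rest (value of joint tensioner below 0.06 rad), for 0.2 s.
5. the pointer is held on the clip's line (within 6 mm) for 1.2 s (distance between tension_pointer and clip_line below 0.006 m), for 1.2 s.
6. the arm is back at rest again (value of joint tensioner below 0.06 rad), for 0.2 s.
7. the selector is at slow (value of joint selector between 0.6 and 0.9 rad), for 0.3 s.
At the end, for the whole second after the job is handed in: Every offcut present lies at rest in the carton (its origin inside the walls, less than 75 mm above the carton's underside), the selector is at slow (0.75 rad, within 0.15) and the tensioner arm is back at rest (below 0.06 rad) (all of step 2 and all of step 7 and linear speed of each of rail_stub, post_stub, rebate_stub, lath_stub, lap_stub below 0.05 m/s and value of joint tensioner below 0.06 rad); the robot touches nothing.
It fails at once if the tensioner is pushed while the selector is not at off (value of joint tensioner above 0.2 rad and value of joint selector above 0.3 rad).
It fails at once if another tool on the bench is moved more than 40 mm (distance of any of glue, tape, sanding_block from where it was at the start of the episode above 0.04 m).
Of rail_stub, post_stub, rebate_stub, lath_stub, lap_stub only 3 to 5 are there at a start; the rules pass over those that are not, and their reading is None.
At some moment in a run one of rail_stub, post_stub, rebate_stub, lath_stub, lap_stub may be knocked a few centimetres aside while the robot is not near it.
Once in a run the grip may slacken for a moment while it holds something.
It also fails if it takes over 200 s, if anything falls off the work surface, if the arm or the gripper's body presses on something with over 40 N, if the wrist force passes 120 N, or if a joint passes its speed limit or range.

## Robot

A 6-joint arm with a two-finger parallel gripper is mounted at the origin on the work surface. World frame = base frame: x ahead of the robot, y to its left, z up, the work surface at z = 0. Lengths are in m, angles in rad, forces in N, time in s.
With the tool pointing down it reaches from about 0.3 to 0.875 m from the base axis. Payload 6.4 kg.
Tool frame: the origin (TCP) lies at the centre of the arm's flange, where the gripper is bolted on; the fingertips stand 173 mm ahead of it and the grasp point (between the pads) lies 155 mm ahead of it; z points along the fingers, x is the direction in which the jaws open and shut, and the axes are right-handed (so a half turn about z gives the same grasp; the last joint's range is limited). The gripper opens to 85 mm and grips with 20 to 120 N. Pads are 22 mm wide; open, the fingers measure 114 mm over their backs; the gripper's body (76 mm by 85 mm) begins 54 mm behind the grasp point. The pads swing forward as they close: fully open they stand 13 mm farther back than shut.
Start: joints at [-1.38, 0.181, 1.607, -0, 1.354, -0.206], TCP at [0.222, -0.53, 0.405] pointing down, gripper open.
Joint ranges: [-2.99, 2.99], [-0.89, 2.07], [0.3, 2.58], [-1.14, 4.28], [0, 2.63], [-3.12, 3.12]. Speed limits (rad/s): [2.57, 2.57, 3.01, 3.14, 3.14, 3.14].

## Interface

Orientations are given as a unit quaternion [w, x, y, z].
In Python, from bench import ctrl gives the robot as it stands. The module is installed in compiled form; this text tells all that it offers.
- The arm moves only by the tool move_arm, never from a script. Its argument "moves" is a list of rows, each an object of numbers: "gripper": the opening in per cent of the stroke, from 0 (shut) to 100 (fully open); "x", "y", "z": the shift along the tool's x, y, z in cm; "roll": the turn about the tool's z in degrees. In form: [{"gripper": .., "x": .., "y": .., "z": .., "roll": ..}, ...]. A call has 1 to 5 rows; each row shifts and turns the commanded pose from where the row before left it, along the tool's axes as they then stand; what a row does not reach is not made up. A row lasts 1/8 s, in which the tool goes at most 62.5 mm and 10.7 degrees, less where a joint would pass 70% of its speed; a pose out of reach is approached as far as the arm can. A call is refused whole if a number of a shift passes 6.25 or a number of a turn 10.7, either way. A call with a gripper value outside its range is refused whole. The fingers move at their own pace and stop on an object; the grip force is fixed at half the most. Time passes only in rows, so rows that do not move let the fingers close. It gives the time, the measured TCP pose, the force and the opening at its end, in the units of the state.
- ctrl.get_obs(): the state, without advancing time (a new reading comes with each control period).
- ctrl.camera(name): name is "scene" or "top" or "wrist"; returns a dict with "img" (384x512x3 uint8, red, green, blue), "fx", "fy", "cx", "cy" (pixels), "world_from_camera" (4x4, takes a point from camera to world coordinates); the wrist camera has in their place "tool_from_camera" (4x4, takes a point from camera to tool coordinates, whose origin is the TCP and whose axes are the tool frame's). Camera axes: x right, y up, looking along -z (the intrinsics and any distortion apply to the point x, -y, -z); pixel columns grow to the right and rows downward; lengths in m; the calibration is good to about 2 mm. A picture is of the moment at which its call begins: read the wrist's pose just before it. There is no depth.
- ctrl.hand_in(): hands the job in, once; it reports no verdict.
The state is a dict: "time_s": time; "q": joint angles; "dq": joint speeds; "joint_efforts": joint torques, N m; "eef_pos": TCP position; "eef_rot": TCP orientation; "wrist_force": force on the tool from outside, world axes, zero at the start; "torque": the same for the moment, N m; "opening": opening from 0.0 (shut) to 1.0 (fully open).
Only numpy, scipy, OpenCV 4.12 (cv2) and the standard library are available. Lean on these libraries where they do the work, as an engineer would, in place of code of your own. Each camera call takes 0.05 s, during which the arm holds its last target. There are 200 camera calls.

## Working session

There is one attempt and no reset: what is moved stays moved. The work goes in short steps, Python scripts to look and compute and a tool call to move; the robot and the scene stay as the last step left them, time stands still between calls to the robot, and variables do not carry over. Pictures are saved under pics/ and viewed, about 12 in all and at most 16, crops included, and the job is handed in when it is done.

Besides the shell and the picture viewer there is one more tool, called after "Call:" as name(argument=value, ...), one argument or row to a line, values as JSON. move_arm: Moves the arm, as the interface text tells. Its arguments: {"type":"object","properties":{"moves":{"type":"array","items":{"type":"object","properties":{"gripper":{"type":"number"},"x":{"type":"number"},"y":{"type":"number"},"z":{"type":"number"},"roll":{"type":"number"}}}}},"required":["moves"]}

```bash
mkdir -p pics; cat > h.py <<'E'
import numpy as np, cv2
from bench import ctrl
def cam(name,save=None):
    o=ctrl.get_obs(); c=ctrl.camera(name)
    if name=='wrist':
        from scipy.spatial.transform import Rotation as R
        q=o['eef_rot']; T=np.eye(4); T[:3,:3]=R.from_quat([q[1],q[2],q[3],q[0]]).as_matrix(); T[:3,3]=o['eef_pos']
        c['W']=T@np.array(c['tool_from_camera'])
    else: c['W']=np.array(c['world_from_camera'])
    if save: cv2.imwrite('pics/'+save,c['img'][:,:,::-1])
    return c
def ray(c,uv):
    uv=np.atleast_2d(np.array(uv,float)); d=np.c_[(uv[:,0]-c['cx'])/c['fx'],-(uv[:,1]-c['cy'])/c['fy'],-np.ones(len(uv))]
    return c['W'][:3,3],d@c['W'][:3,:3].T
def onz(c,uv,z):
    o,d=ray(c,uv); return o+d*((z-o[2])/d[:,2])[:,None]
def proj(c,P):
    P=np.atleast_2d(np.array(P,float)); p=(P-c['W'][:3,3])@c['W'][:3,:3]
    return np.c_[c['cx']-c['fx']*p[:,0]/p[:,2],c['cy']+c['fy']*p[:,1]/p[:,2]]
E
python3 - <<'E'
from h import *
a=cam('scene','s0.png');b=cam('top','t0.png')
for c in(a,b): print({k:c[k] for k in c if k!='img' and k!='W'})
print(ctrl.get_obs())
big=lambda c:cv2.resize(c['img'][:,:,::-1],(800,600),interpolation=3)
cv2.imwrite('pics/s0b.png',big(a));cv2.imwrite('pics/t0b.png',big(b))
E
```

```text
{'fx': 381.86241063866277, 'fy': 381.86241063866277, 'cx': 256.78267578323846, 'cy': 188.03401414783121, 'world_from_camera': array([[-0.28708191, -0.70270536,  0.65099091,  1.24758114],
       [ 0.95774674, -0.1981706 ,  0.20844565,  0.2518124 ],
       [-0.01746862,  0.6833254 ,  0.72990496,  0.87553387],
       [ 0.        ,  0.        ,  0.        ,  1.        ]])}
{'fx': 479.0625851423777, 'fy': 479.0625851423777, 'cx': 250.91051758171673, 'cy': 185.75910929124655, 'world_from_camera': array([[-0.00629976,  0.99704021, -0.07662331,  0.40075714],
       [-0.99997431, -0.00601914,  0.00389278,  0.02601179],
       [ 0.00342005,  0.07664586,  0.99705251,  1.8258773 ],
       [ 0.        ,  0.        ,  0.        ,  1.        ]])}
{'time_s': 0.1, 'q': array([-1.38025892e+00,  1.81458410e-01,  1.60789940e+00, -6.89585301e-06,
        1.35381885e+00, -2.06288381e-01]), 'dq': array([-0.00071202, -0.00172013, -0.00434452,  0.00223445,  0.00085872,
       -0.00120552]), 'joint_efforts': array([-3.89962206e-04, -4.45881486e+01, -3.52241850e+01, -3.48368103e-04,
        4.10656809e-03, -1.22119138e-05]), 'eef_pos': array([ 0.2222105 , -0.53007998,  0.40388288]), 'eef_rot': array([-5.62063149e-04,  8.32614330e-01, -5.53852643e-01, -5.58002987e-04]), 'wrist_force': array([ 0.4596638 ,  0.4280891 , -0.32797738]), 'torque': array([ 0.02431812, -0.03142307,  0.00717051]), 'opening': 0.9976683298684303}
```

View pics/s0b.png

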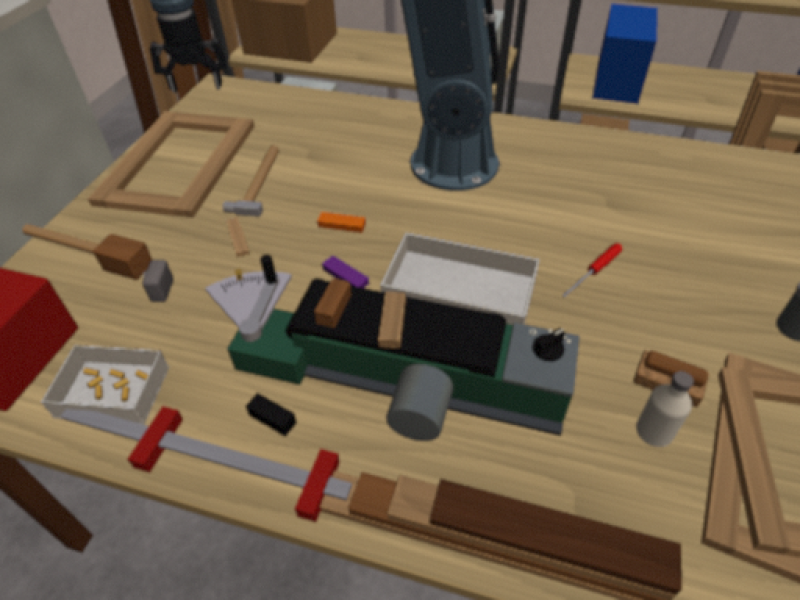

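View pics/t0b.png

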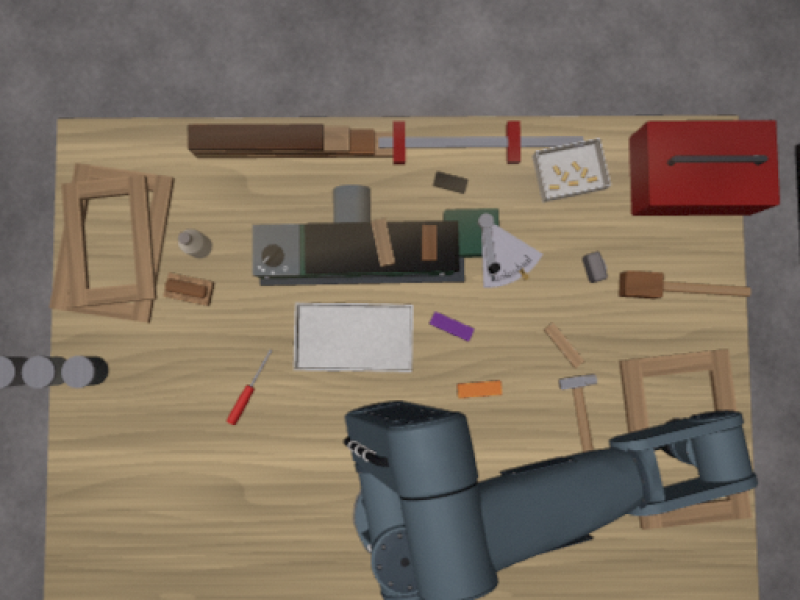

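The scene shows two bars on the bed: a dark one at top-view (430,242) and a pale one at (383,242). A thin pale bar lies on the bench at (565,345), and the clamp and board stack is at (350,140). Decoys are orange (480,388), purple (452,326) and black (450,182). The selector is at (270,257) and the carton at (353,337).

```bash
python3 - <<'E'
from h import *
b=cam('top'); s=cam('scene'); w=cam('wrist')
print(np.round(w['tool_from_camera'],3).tolist(),w['fx'],w['cx'],w['cy'])
k=1.5625
P=lambda n,uv,z:print(n,np.round(onz(b,np.array(uv)/k,z),3).tolist())
P('pod',[(254,225),(254,275),(303,225)],.105)
P('bed end',[(457,222),(459,275),(305,224),(303,275)],.12)
P('carton',[(296,304),(411,304),(413,370),(295,370)],.055)
P('knob',[(271,257)],.12)
P('bars',[(430,242)],.15); P('pale',[(374,220),(392,264),(383,242)],.14)
P('lath',[(548,324),(581,364)],.014)
P('stack',[(349,138),(375,140),(323,138)],.04)
P('handle',[(494,267)],.15);P('pivot',[(486,220)],.08);P('glue',[(192,243)],.0);P('block',[(190,290)],.03)
P('purple',[(452,326)],.02); P('hammer',[(578,381)],.02)
def crop(c,x0,y0,x1,y1,f): return cv2.resize(c['img'][y0:y1,x0:x1,::-1],None,fx=f,fy=f,interpolation=cv2.INTER_CUBIC)
A=crop(b,150,70,360,250,3.0)[:, :630]; B=crop(s,125,150,390,260,3.0)
C=crop(s,200,290,320,340,3)
h=np.zeros((600,800,3),np.uint8); 
h[:330,:795]=B; h[330:480,:360]=C
D=crop(b,200,75,260,115,6); h[330:570,400:760]=D
cv2.imwrite('pics/c1.png',h)
E
```

```text
[[1.0, -0.0, 0.001, 0.0], [0.0, -0.953, -0.303, -0.077], [0.001, 0.303, -0.953, 0.03], [0.0, 0.0, 0.0, 1.0]] 275.606577534619 255.12311276243238 193.75378345908223
pod [[0.687, 0.339, 0.105], [0.57, 0.338, 0.105], [0.686, 0.225, 0.105]]
bed end [[0.689, -0.131, 0.12], [0.566, -0.134, 0.12], [0.686, 0.219, 0.12], [0.568, 0.223, 0.12]]
carton [[0.506, 0.247, 0.055], [0.504, -0.026, 0.055], [0.348, -0.029, 0.055], [0.35, 0.249, 0.055]]
knob [[0.61, 0.296, 0.12]]
bars [[0.638, -0.067, 0.15]]
pale [[0.691, 0.059, 0.14], [0.59, 0.019, 0.14], [0.64, 0.039, 0.14]]
lath [[0.456, -0.358, 0.014], [0.359, -0.436, 0.014]]
stack [[0.91, 0.121, 0.04], [0.904, 0.058, 0.04], [0.91, 0.184, 0.04]]
handle [[0.581, -0.21, 0.15]]
pivot [[0.7, -0.203, 0.08]]
glue [[0.66, 0.509, 0.0]]
block [[0.542, 0.505, 0.03]]
purple [[0.452, -0.125, 0.02]]
hammer [[0.318, -0.426, 0.02]]
```

View pics/c1.png

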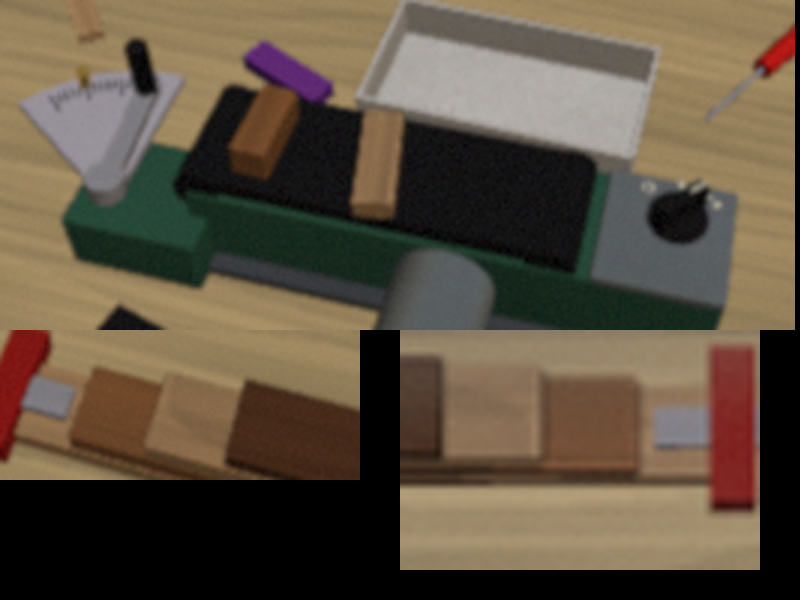

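```bash
cat > plan.py <<'E'
import sys
from h import *
def pose():
    o=ctrl.get_obs(); w,x,y,z=o['eef_rot']
    return np.array(o['eef_pos']),np.arctan2(2*(x*y+w*z),1-2*(y*y+z*z)),o
def plan(wps,start=None):
    """wps: (x,y,z,yaw,nrows,gripper)"""
    if start is None: p,yaw,o=pose(); print('t',round(o['time_s'],2),'p',p.round(4),'yaw',round(yaw,3))
    else: p,yaw=np.array(start[:3],float),start[3]
    rows=[]
    for x,y,z,ty,n,*g in wps:
        for i in range(n):
            d=(np.array([x,y,z])-p)/(n-i); r=-np.degrees(ty-yaw)/(n-i)
            X=np.array([np.cos(yaw),np.sin(yaw),0]);Y=np.array([np.sin(yaw),-np.cos(yaw),0])
            v=[round(100*d@X,2),round(100*d@Y,2),round(-100*d[2],2)]; r=round(r,1)
            p=p+(v[0]*X+v[1]*Y)/100-np.array([0,0,v[2]/100]); yaw-=np.radians(r)
            s='{"x":%g,"y":%g,"z":%g,"roll":%g'%(*v,r)+(',"gripper":%g'%g[0] if g else '')+'}'
            if np.linalg.norm(v)>6.25 or abs(r)>10.7: s+=' #!!'
            rows.append(s)
    for i in range(0,len(rows),5): print('['+','.join(rows[i:i+5])+']')
E
python3 -c "
from plan import *
plan([(.61,.296,.45,.82,16,100)])"
```

```text
t 0.25 p [ 0.2222 -0.5302  0.4042] yaw -1.174
[{"x":-3.83,"y":-4.23,"z":-0.29,"roll":-7.1,"gripper":100},{"x":-3.27,"y":-4.67,"z":-0.29,"roll":-7.1,"gripper":100},{"x":-2.67,"y":-5.04,"z":-0.29,"roll":-7.1,"gripper":100},{"x":-2.03,"y":-5.33,"z":-0.29,"roll":-7.1,"gripper":100},{"x":-1.35,"y":-5.54,"z":-0.28,"roll":-7.2,"gripper":100}]
[{"x":-0.65,"y":-5.67,"z":-0.29,"roll":-7.1,"gripper":100},{"x":0.06,"y":-5.7,"z":-0.28,"roll":-7.2,"gripper":100},{"x":0.77,"y":-5.65,"z":-0.29,"roll":-7.1,"gripper":100},{"x":1.46,"y":-5.51,"z":-0.28,"roll":-7.2,"gripper":100},{"x":2.15,"y":-5.29,"z":-0.29,"roll":-7.1,"gripper":100}]
[{"x":2.78,"y":-4.98,"z":-0.28,"roll":-7.2,"gripper":100},{"x":3.38,"y":-4.59,"z":-0.29,"roll":-7.1,"gripper":100},{"x":3.93,"y":-4.14,"z":-0.28,"roll":-7.2,"gripper":100},{"x":4.41,"y":-3.62,"z":-0.29,"roll":-7.1,"gripper":100},{"x":4.83,"y":-3.04,"z":-0.28,"roll":-7.2,"gripper":100}]
[{"x":5.17,"y":-2.41,"z":-0.29,"roll":-7.1,"gripper":100}]
```

Call:
move_arm(
  moves=[
    {"x": -3.8,"y": -4.2,"z": -0.3,"roll": -7.1},
    {"x": -3.3,"y": -4.7,"z": -0.3,"roll": -7.1},
    {"x": -2.7,"y": -5.0,"z": -0.3,"roll": -7.1},
    {"x": -2.0,"y": -5.3,"z": -0.3,"roll": -7.1},
    {"x": -1.4,"y": -5.5,"z": -0.3,"roll": -7.2},
  ],
)

```text
validation failed for argument at $.mo...
```

Call:
move_arm(
  moves=[
    {"x": -0.7,"y": -5.7,"z": -0.3,"roll": -7.1},
    {"x": 0.1,"y": -5.7,"z": -0.3,"roll": -7.2},
    {"x": 0.8,"y": -5.6,"z": -0.3,"roll": -7.1},
    {"x": 1.5,"y": -5.5,"z": -0.3,"roll": -7.2},
    {"x": 2.1,"y": -5.3,"z": -0.3,"roll": -7.1},
  ],
)

```text
validation failed for argument at $.mo...
```

Call:
move_arm(
  moves=[
    {"x": 2.8,"y": -5.0,"z": -0.3,"roll": -7.2},
    {"x": 3.4,"y": -4.6,"z": -0.3,"roll": -7.1},
    {"x": 3.9,"y": -4.1,"z": -0.3,"roll": -7.2},
    {"x": 4.4,"y": -3.6,"z": -0.3,"roll": -7.1},
    {"x": 4.8,"y": -3.0,"z": -0.3,"roll": -7.2},
  ],
)

```text
validation failed for argument at $.mo...
```

```bash
python3 - <<'E'
from plan import *
w=cam('wrist','w1.png'); 
t=cam('top'); h=np.zeros((600,800,3),np.uint8)
h[:384,:512]=w['img'][:,:,::-1]; h[216:,512:]=cv2.resize(t['img'],(512,384))[:,112:400,::-1]
cv2.imwrite('pics/w1b.png',h)
plan([(.61,.296,.45,.82,2,100)])
# knob: black pixels
g=w['img'].max(2); print(proj(w,[[.61,.296,.13]]))
m=(g<35).astype(np.uint8); n,l,st,ce=cv2.connectedComponentsWithStats(m)
for i in range(1,n):
    if st[i,4]>150: print(st[i],ce[i].round(1),onz(w,ce[i],.114).round(4))
E
```

```text
t 0.35 p [ 0.2222 -0.5303  0.4045] yaw -1.174
[{"x":-30.61,"y":-33.85,"z":-2.28,"roll":-57.1,"gripper":100} #!!,{"x":11.79,"y":-44.09,"z":-2.27,"roll":-57.1,"gripper":100} #!!]
[[-2938.73862011 -3178.1468743 ]]
[    0   245   512   139 31674] [255.2 339.9] [[ 0.0483 -0.6026  0.114 ]]
```

View pics/w1b.png

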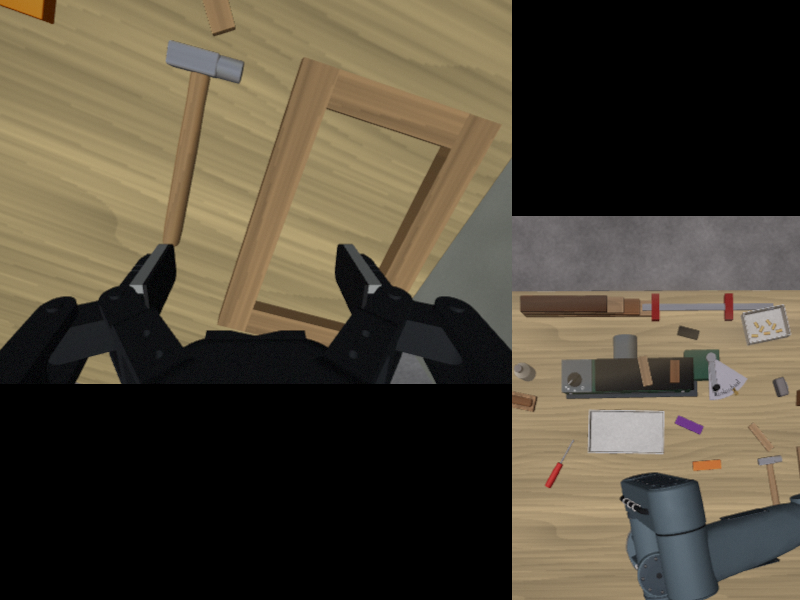

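The moves were refused, probably because the gripper field was missing. This view shows only the hammer and frame near the start pose.

Call:
move_arm(
  moves=[
    {"gripper": 100,"x": -3.8,"y": -4.2,"z": -0.3,"roll": -7.1},
    {"gripper": 100,"x": -3.3,"y": -4.7,"z": -0.3,"roll": -7.1},
    {"gripper": 100,"x": -2.7,"y": -5.0,"z": -0.3,"roll": -7.1},
    {"gripper": 100,"x": -2.0,"y": -5.3,"z": -0.3,"roll": -7.1},
    {"gripper": 100,"x": -1.4,"y": -5.5,"z": -0.3,"roll": -7.2},
  ],
)

```text
time_s: 0.98
eef_pos: [0.3426, -0.2709, 0.42]
eef_rot: [0.0, 0.963, -0.271, 0.0]
wrist_force: [1.2, 0.0, 0.4]
opening: 0.998
```

Call:
move_arm(
  moves=[
    {"gripper": 100,"x": -0.7,"y": -5.7,"z": -0.3,"roll": -7.1},
    {"gripper": 100,"x": 0.1,"y": -5.7,"z": -0.3,"roll": -7.2},
    {"gripper": 100,"x": 0.8,"y": -5.6,"z": -0.3,"roll": -7.1},
    {"gripper": 100,"x": 1.5,"y": -5.5,"z": -0.3,"roll": -7.2},
    {"gripper": 100,"x": 2.1,"y": -5.3,"z": -0.3,"roll": -7.1},
  ],
)

```text
time_s: 1.6
eef_pos: [0.4639, -0.0128, 0.4352]
eef_rot: [0.0, 0.999, 0.037, 0.001]
wrist_force: [0.9, -0.7, 0.8]
opening: 1.0
```

Call:
move_arm(
  moves=[
    {"gripper": 100,"x": 2.8,"y": -5.0,"z": -0.3,"roll": -7.2},
    {"gripper": 100,"x": 3.4,"y": -4.6,"z": -0.3,"roll": -7.1},
    {"gripper": 100,"x": 3.9,"y": -4.1,"z": -0.3,"roll": -7.2},
    {"gripper": 100,"x": 4.4,"y": -3.6,"z": -0.3,"roll": -7.1},
    {"gripper": 100,"x": 4.8,"y": -3.0,"z": -0.3,"roll": -7.2},
  ],
)

```text
time_s: 2.22
eef_pos: [0.5854, 0.2446, 0.4498]
eef_rot: [0.0, 0.939, 0.343, 0.0]
wrist_force: [1.0, -1.5, 0.4]
opening: 1.0
```

Call:
move_arm(
  moves=[
    {"gripper": 100,"x": 5.2,"y": -2.4,"z": 0,"roll": -7.0},
    {"gripper": 100,"x": 0,"y": 0,"z": 0,"roll": 0},
  ],
)

```text
time_s: 2.48
eef_pos: [0.6098, 0.2978, 0.4478]
eef_rot: [-0.0, 0.917, 0.4, -0.001]
wrist_force: [-0.7, -0.7, -0.0]
opening: 1.001
```

```bash
python3 - <<'E'
from plan import *
w=cam('wrist','w2.png'); t=cam('top','t2.png')
h=np.zeros((600,800,3),np.uint8)
h[:384,:512]=w['img'][:,:,::-1]; h[216:,512:]=t['img'][:,112:400,::-1]
cv2.imwrite('pics/w2b.png',h)
plan([])
g=w['img'].max(2)
m=(g<60).astype(np.uint8); n,l,st,ce=cv2.connectedComponentsWithStats(m)
for i in range(1,n):
    if st[i,4]>80: print(st[i],ce[i].round(1),onz(w,ce[i],.114).round(4))
E
```

```text
t 2.58 p [0.6093 0.2949 0.4487] yaw 0.818
[418  68  17  29 211] [423.9  83.8] [[0.6538 0.4926 0.114 ]]
[    0   143   512   241 46631] [247.6 322.3] [[0.7492 0.1533 0.114 ]]
[ 234  160   44   51 1512] [255.6 183.4] [[0.6138 0.2939 0.114 ]]
```

View pics/w2b.png

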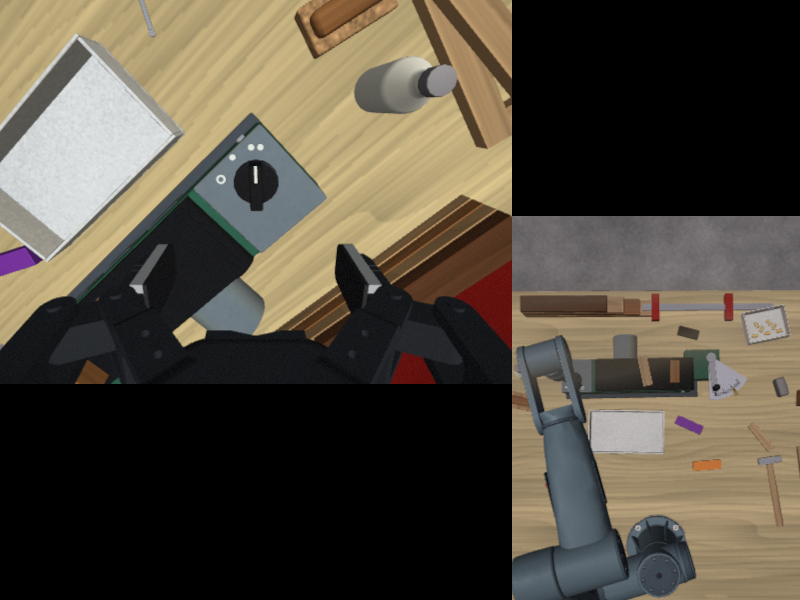

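The knob sits at wrist pixel (256,183) with its white pointer line up, towards the two dots, so the selector is at fast and its bar lies along tool y. Its centre is about (0.613, 0.293). Full top view shows nothing else resembling an offcut. Descending to grip the knob.

Call:
move_arm(
  moves=[
    {"gripper": 60,"x": 0.2,"y": 0.3,"z": 5.2,"roll": 0},
    {"gripper": 60,"x": 0,"y": 0,"z": 5.2,"roll": 0},
    {"gripper": 60,"x": 0,"y": 0,"z": 3.2,"roll": 0},
    {"gripper": 60,"x": 0,"y": 0,"z": 2.0,"roll": 0},
    {"gripper": 60,"x": 0,"y": 0,"z": 0,"roll": 0},
  ],
)

```text
time_s: 3.2
eef_pos: [0.6126, 0.2929, 0.2929]
eef_rot: [-0.0, 0.918, 0.397, -0.001]
wrist_force: [0.0, -0.7, -0.3]
opening: 0.603
```

Call:
move_arm(
  moves=[
    {"gripper": 0,"x": 0,"y": 0,"z": 0,"roll": 0},
    {"gripper": 0,"x": 0,"y": 0,"z": 0,"roll": 0},
    {"gripper": 0,"x": 0,"y": 0,"z": 0,"roll": 0},
    {"gripper": 0,"x": 0,"y": 0,"z": 0,"roll": 0},
    {"gripper": 0,"x": 0,"y": 0,"z": 0,"roll": 0},
  ],
)

```text
time_s: 3.82
eef_pos: [0.6136, 0.294, 0.2961]
eef_rot: [0.0, 0.918, 0.398, 0.002]
wrist_force: [-1.1, -0.9, 6.6]
opening: 0.147
```

Call:
move_arm(
  moves=[
    {"gripper": 0,"x": 0,"y": 0,"z": -0.3,"roll": -7},
    {"gripper": 0,"x": 0,"y": 0,"z": 0,"roll": -9},
    {"gripper": 0,"x": 0,"y": 0,"z": 0,"roll": -9},
    {"gripper": 0,"x": 0,"y": 0,"z": 0,"roll": -9},
    {"gripper": 0,"x": 0,"y": 0,"z": 0,"roll": -9},
  ],
)

```text
time_s: 4.45
eef_pos: [0.6136, 0.2942, 0.2961]
eef_rot: [0.0, 0.706, 0.708, 0.002]
wrist_force: [7.0, 3.5, -9.0]
opening: 0.145
```

Call:
move_arm(
  moves=[
    {"gripper": 0,"x": 0,"y": 0,"z": 0,"roll": -9},
    {"gripper": 0,"x": 0,"y": 0,"z": 0,"roll": -9},
    {"gripper": 0,"x": 0,"y": 0,"z": 0,"roll": -9},
    {"gripper": 0,"x": 0,"y": 0,"z": 0,"roll": -9},
    {"gripper": 0,"x": 0,"y": 0,"z": 0,"roll": -6},
  ],
)

```text
time_s: 5.08
eef_pos: [0.6135, 0.2945, 0.2962]
eef_rot: [0.001, 0.406, 0.914, 0.002]
wrist_force: [6.7, 5.1, -9.1]
opening: 0.146
```

Call:
move_arm(
  moves=[
    {"gripper": 0,"x": 0,"y": 0,"z": 0,"roll": 0},
    {"gripper": 0,"x": 0,"y": 0,"z": 0,"roll": 0},
    {"gripper": 60,"x": 0,"y": 0,"z": 0,"roll": 0},
    {"gripper": 60,"x": 0,"y": 0,"z": 0,"roll": 0},
    {"gripper": 60,"x": 0,"y": 0,"z": 0,"roll": 0},
  ],
)

```text
time_s: 5.7
eef_pos: [0.613, 0.2939, 0.2972]
eef_rot: [0.0, 0.408, 0.913, 0.0]
wrist_force: [0.1, -0.5, -0.1]
opening: 0.603
```

Call:
move_arm(
  moves=[
    {"gripper": 60,"x": 0,"y": 0,"z": -5,"roll": 0},
    {"gripper": 60,"x": 0,"y": 0,"z": -5,"roll": 0},
    {"gripper": 60,"x": 0,"y": 0,"z": -5,"roll": 0},
    {"gripper": 60,"x": 0,"y": 0,"z": 0,"roll": 0},
  ],
)

```text
time_s: 6.2
eef_pos: [0.6137, 0.2941, 0.4537]
eef_rot: [0.004, 0.408, 0.913, 0.004]
wrist_force: [-0.5, 0.3, 0.5]
opening: 0.604
```

```bash
python3 - <<'E'
from plan import *
w=cam('wrist','w3.png'); plan([])
u=proj(w,[[.6135,.2935,.12]])[0]; print(u)
x,y=map(int,u); 
h=w['img'][max(0,y-50):y+50,max(0,x-60):x+60]
cv2.imwrite('pics/w3c.png',cv2.resize(h[:,:,::-1],None,fx=3,fy=3,interpolation=3))
m=(w['img'].min(2)>170).astype(np.uint8); n,l,st,ce=cv2.connectedComponentsWithStats(m)
for i in range(1,n):
    if 4<st[i,4]<200 and abs(ce[i]-u).max()<60: print(st[i],ce[i].round(1),onz(w,ce[i],.12).round(4))
E
```

```text
t 6.25 p [0.6132 0.2939 0.4502] yaw 2.301
[255.90317152 174.81662057]
[251 132  11  11  72] [255.7 137.1] [[0.5823 0.2653 0.12  ]]
[276 145   7   6  35] [279.2 147.6] [[0.5735 0.292  0.12  ]]
[292 148   5   5  12] [293.8 149.8] [[0.5646 0.3057 0.12  ]]
[256 157   3  17  51] [257. 165.] [[0.6043 0.2869 0.12  ]]
[287 162   7   7  34] [290.2 164.7] [[0.5792 0.3143 0.12  ]]
[288 171   7   6  35] [290.8 173.4] [[0.586  0.3217 0.12  ]]
```

View pics/w3c.png

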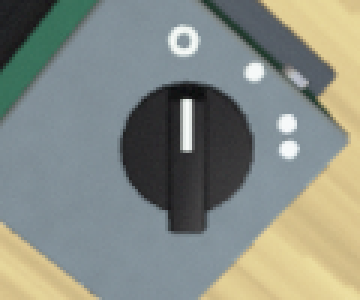

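Selector confirmed at off: the white line points at the ring at crop (183,41). Next is the bed.

```bash
python3 -c "
from plan import *
plan([(.62,-.01,.47,1.75,6,100)])"
```

```text
t 6.25 p [0.6132 0.2939 0.4502] yaw 2.301
[{"x":-3.85,"y":-3.29,"z":-0.33,"roll":5.3,"gripper":100},{"x":-4.14,"y":-2.93,"z":-0.33,"roll":5.3,"gripper":100},{"x":-4.39,"y":-2.53,"z":-0.33,"roll":5.2,"gripper":100},{"x":-4.6,"y":-2.12,"z":-0.33,"roll":5.3,"gripper":100},{"x":-4.78,"y":-1.69,"z":-0.33,"roll":5.2,"gripper":100}]
[{"x":-4.91,"y":-1.24,"z":-0.33,"roll":5.3,"gripper":100}]
```

Call:
move_arm(
  moves=[
    {"gripper": 100,"x": -3.9,"y": -3.3,"z": -0.3,"roll": 5.3},
    {"gripper": 100,"x": -4.1,"y": -2.9,"z": -0.3,"roll": 5.3},
    {"gripper": 100,"x": -4.4,"y": -2.5,"z": -0.3,"roll": 5.3},
    {"gripper": 100,"x": -4.6,"y": -2.1,"z": -0.3,"roll": 5.3},
    {"gripper": 100,"x": -4.8,"y": -1.7,"z": -0.3,"roll": 5.3},
  ],
)

```text
time_s: 6.88
eef_pos: [0.6187, 0.039, 0.46]
eef_rot: [-0.001, 0.608, 0.794, -0.001]
wrist_force: [0.9, 1.1, 1.0]
opening: 1.003
```

Call:
move_arm(
  moves=[
    {"gripper": 100,"x": -4.9,"y": -1.2,"z": -0.3,"roll": 5.3},
    {"gripper": 100,"x": 0,"y": 0,"z": 0,"roll": 0},
    {"gripper": 100,"x": 0,"y": 0,"z": 0,"roll": 0},
  ],
)

```text
time_s: 7.25
eef_pos: [0.6203, -0.0098, 0.4633]
eef_rot: [-0.001, 0.643, 0.766, -0.0]
wrist_force: [0.1, 0.3, -0.3]
opening: 0.999
```

```bash
cat > wood.py <<'E'
from plan import *
def wood(w,zs=(.12,),amin=300):
    hsv=cv2.cvtColor(w['img'],cv2.COLOR_RGB2HSV)
    m=((hsv[:,:,0]<20)&(hsv[:,:,1]>70)&(hsv[:,:,2]>60)).astype(np.uint8)
    n,l,st,ce=cv2.connectedComponentsWithStats(m)
    for i in range(1,n):
        if st[i,4]>amin and st[i,4]<15000:
            c=cv2.findContours((l==i).astype(np.uint8),0,2)[0][0]
            for z in zs:
                P=onz(w,c[:,0].astype(float),z)[:,:2].astype(np.float32)
                (cx,cy),(a,b),an=cv2.minAreaRect(P)
                if a<b: an+=90;a,b=b,a
                print('px',ce[i].round(0),'hue',w['img'][l==i].mean(0).round(0),'z',z,'c',round(cx,4),round(cy,4),'LxW',round(a,4),round(b,4),'ang',round(np.radians((an+90)%180-90),3))
E
python3 - <<'E'
from wood import *
w=cam('wrist','w4.png'); plan([]); wood(w,(.14,.152))
E
```

```text
t 7.3 p [ 0.6203 -0.0091  0.4636] yaw 1.747
px [203. 186.] hue [148. 101.  61.] z 0.14 c 0.6381 -0.0655 LxW 0.0889 0.0367 ang -0.011
px [203. 186.] hue [148. 101.  61.] z 0.152 c 0.6342 -0.0638 LxW 0.0853 0.0352 ang -0.011
px [294. 200.] hue [184. 150. 107.] z 0.14 c 0.6379 0.0393 LxW 0.1083 0.0355 ang 0.201
px [294. 200.] hue [184. 150. 107.] z 0.152 c 0.6341 0.0368 LxW 0.1039 0.0341 ang 0.201
px [ 73. 279.] hue [150.  39.  32.] z 0.14 c 0.787 -0.2091 LxW 0.0639 0.0366 ang -0.005
px [ 73. 279.] hue [150.  39.  32.] z 0.152 c 0.777 -0.2015 LxW 0.0613 0.0351 ang -0.005
px [285. 315.] hue [140.  89.  60.] z 0.14 c 0.7935 0.0621 LxW 0.1626 0.0732 ang 1.544
px [285. 315.] hue [140.  89.  60.] z 0.152 c 0.7833 0.0586 LxW 0.156 0.0702 ang 1.544
px [ 98. 371.] hue [114.  22.  19.] z 0.14 c 0.9232 -0.1831 LxW 0.0638 0.0563 ang -1.399
px [ 98. 371.] hue [114.  22.  19.] z 0.152 c 0.9077 -0.1766 LxW 0.0612 0.054 ang -1.399
px [412. 371.] hue [98. 62. 41.] z 0.14 c 0.8463 0.2591 LxW 0.0634 0.0565 ang -1.399
px [412. 371.] hue [98. 62. 41.] z 0.152 c 0.8339 0.2476 LxW 0.0608 0.0542 ang -1.399
```

View pics/w4.png

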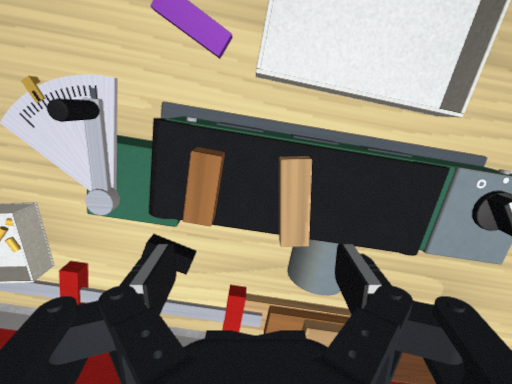

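The wrist view shows the dark post at (203,186), the plain pale rail at (294,200) and the clip at (35,88). Measured sizes are 85x35 and 105x35 mm, which match. The choices are settled: post, rail and lath. The purple, orange and black look-alikes, the board stack, the frames and the hammer stay where they are.

```bash
python3 -c "
from plan import *
plan([(.639,.039,.36,1.771,3,80),(.639,.039,.297,1.771,2,80)])
plan([(.639,.039,.36,1.771,1,0),(.427,.19,.35,1.571,5,0),(.427,.19,.19,1.571,4,0)],start=(.639,.039,.297,1.771))"
```

```text
t 7.3 p [ 0.6203 -0.0091  0.4636] yaw 1.747
[{"x":1.47,"y":0.89,"z":3.45,"roll":-0.5,"gripper":80},{"x":1.46,"y":0.91,"z":3.46,"roll":-0.4,"gripper":80},{"x":1.46,"y":0.92,"z":3.45,"roll":-0.5,"gripper":80},{"x":-0,"y":-0,"z":3.15,"roll":0,"gripper":80},{"x":-0,"y":-0,"z":3.15,"roll":0,"gripper":80}]
[{"x":0,"y":0,"z":-6.3,"roll":-0,"gripper":0} #!!,{"x":3.8,"y":-3.55,"z":0.2,"roll":2.3,"gripper":0},{"x":3.66,"y":-3.71,"z":0.2,"roll":2.3,"gripper":0},{"x":3.51,"y":-3.85,"z":0.2,"roll":2.3,"gripper":0},{"x":3.35,"y":-3.98,"z":0.2,"roll":2.3,"gripper":0}]
[{"x":3.18,"y":-4.12,"z":0.2,"roll":2.3,"gripper":0},{"x":-0,"y":0,"z":4,"roll":-0,"gripper":0},{"x":-0,"y":0,"z":4,"roll":-0,"gripper":0},{"x":-0,"y":0,"z":4,"roll":-0,"gripper":0},{"x":-0,"y":0,"z":4,"roll":-0,"gripper":0}]
```

Call:
move_arm(
  moves=[
    {"gripper": 80,"x": 1.5,"y": 0.9,"z": 3.5,"roll": -0.5},
    {"gripper": 80,"x": 1.5,"y": 0.9,"z": 3.5,"roll": -0.5},
    {"gripper": 80,"x": 1.4,"y": 0.9,"z": 3.5,"roll": -0.5},
    {"gripper": 80,"x": 0,"y": 0,"z": 3.1,"roll": 0},
    {"gripper": 80,"x": 0,"y": 0,"z": 3.1,"roll": 0},
  ],
)

```text
time_s: 7.92
eef_pos: [0.6386, 0.0406, 0.2961]
eef_rot: [-0.0, 0.631, 0.776, -0.0]
wrist_force: [-0.1, -0.1, 1.2]
opening: 0.802
```

Call:
move_arm(
  moves=[
    {"gripper": 80,"x": 0,"y": 0,"z": 0,"roll": 0},
    {"gripper": 0,"x": 0,"y": 0,"z": 0,"roll": 0},
    {"gripper": 0,"x": 0,"y": 0,"z": 0,"roll": 0},
    {"gripper": 0,"x": 0,"y": 0,"z": 0,"roll": 0},
    {"gripper": 0,"x": 0,"y": 0,"z": 0,"roll": 0},
  ],
)

```text
time_s: 8.55
eef_pos: [0.6398, 0.0383, 0.3]
eef_rot: [0.002, 0.632, 0.775, 0.001]
wrist_force: [-1.0, 1.2, 6.4]
opening: 0.378
```

Call:
move_arm(
  moves=[
    {"gripper": 0,"x": 0,"y": 0,"z": -3,"roll": 0},
    {"gripper": 0,"x": 0,"y": 0,"z": -3,"roll": 0},
    {"gripper": 0,"x": 0,"y": 0,"z": 0,"roll": 0},
  ],
)

```text
time_s: 8.93
eef_pos: [0.64, 0.0381, 0.3612]
eef_rot: [0.003, 0.633, 0.775, 0.002]
wrist_force: [0.0, -0.7, -1.2]
opening: 0.379
```

Call:
move_arm(
  moves=[
    {"gripper": 0,"x": 3.8,"y": -3.6,"z": 0.2,"roll": 2.3},
    {"gripper": 0,"x": 3.7,"y": -3.7,"z": 0.2,"roll": 2.3},
    {"gripper": 0,"x": 3.5,"y": -3.9,"z": 0.2,"roll": 2.3},
    {"gripper": 0,"x": 3.3,"y": -4.0,"z": 0.2,"roll": 2.3},
    {"gripper": 0,"x": 3.2,"y": -4.1,"z": 0.2,"roll": 2.3},
  ],
)

```text
time_s: 9.55
eef_pos: [0.424, 0.1895, 0.3464]
eef_rot: [-0.0, 0.708, 0.707, -0.001]
wrist_force: [-0.0, -0.3, -0.8]
opening: 0.385
```

Call:
move_arm(
  moves=[
    {"gripper": 0,"x": 0,"y": 0,"z": 4,"roll": 0},
    {"gripper": 0,"x": 0,"y": 0,"z": 4,"roll": 0},
    {"gripper": 0,"x": 0,"y": 0,"z": 4,"roll": 0},
    {"gripper": 0,"x": 0,"y": 0,"z": 4,"roll": 0},
    {"gripper": 0,"x": 0,"y": 0,"z": 0,"roll": 0},
  ],
)

```text
time_s: 10.18
eef_pos: [0.4244, 0.1885, 0.1848]
eef_rot: [-0.002, 0.707, 0.707, -0.002]
wrist_force: [-0.1, -1.1, -0.9]
opening: 0.377
```

Call:
move_arm(
  moves=[
    {"gripper": 60,"x": 0,"y": 0,"z": 0,"roll": 0},
    {"gripper": 60,"x": 0,"y": 0,"z": 0,"roll": 0},
    {"gripper": 60,"x": 0,"y": 0,"z": -6,"roll": 0},
    {"gripper": 60,"x": 0,"y": 0,"z": -6,"roll": 0},
    {"gripper": 80,"x": 0,"y": 0,"z": -6,"roll": 0},
  ],
)

```text
time_s: 10.8
eef_pos: [0.4255, 0.1889, 0.3706]
eef_rot: [0.001, 0.707, 0.707, 0.001]
wrist_force: [1.0, 0.7, -0.2]
opening: 0.792
```

```bash
python3 - <<'E'
from wood import *
plan([(.6365,-.0645,.37,1.56,6,80),(.6365,-.0645,.305,1.56,2,80)])
t=cam('top','t3.png')
cv2.imwrite('pics/t3b.png',cv2.resize(t['img'][60:380,40:490,::-1],None,fx=1.7,fy=1.7,interpolation=3))
E
```

```text
t 10.8 p [0.4255 0.1889 0.3706] yaw 1.571
[{"x":-4.22,"y":3.51,"z":0.01,"roll":0.1,"gripper":80},{"x":-4.22,"y":3.52,"z":0.01,"roll":0.1,"gripper":80},{"x":-4.21,"y":3.53,"z":0.01,"roll":0.1,"gripper":80},{"x":-4.21,"y":3.54,"z":0.01,"roll":0.1,"gripper":80},{"x":-4.2,"y":3.54,"z":0.01,"roll":0.1,"gripper":80}]
[{"x":-4.2,"y":3.55,"z":0.01,"roll":0.2,"gripper":80},{"x":0,"y":0,"z":3.25,"roll":-0,"gripper":80},{"x":0,"y":0,"z":3.25,"roll":-0,"gripper":80}]
```

View pics/t3b.png

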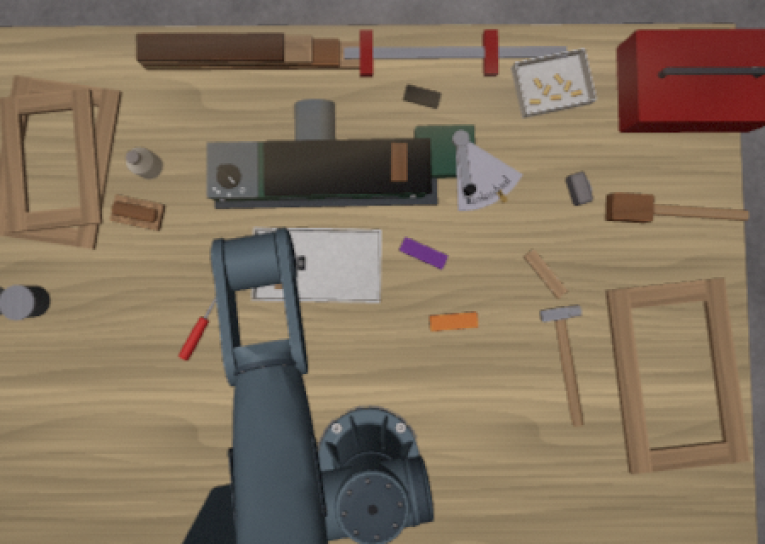

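The bench has no lap stub; the lath is at crop (545,273) and the post at (400,162) has not moved. Fetching the post.

Call:
move_arm(
  moves=[
    {"gripper": 80,"x": -4.2,"y": 3.5,"z": 0,"roll": 0},
    {"gripper": 80,"x": -4.2,"y": 3.5,"z": 0,"roll": 0},
    {"gripper": 80,"x": -4.2,"y": 3.5,"z": 0,"roll": 0},
    {"gripper": 80,"x": -4.2,"y": 3.5,"z": 0,"roll": 0},
    {"gripper": 80,"x": -4.2,"y": 3.6,"z": 0,"roll": 0.3},
  ],
)

```text
time_s: 11.48
eef_pos: [0.6029, -0.0225, 0.3687]
eef_rot: [0.001, 0.709, 0.705, 0.001]
wrist_force: [1.0, -0.2, 0.4]
opening: 0.796
```

Call:
move_arm(
  moves=[
    {"gripper": 80,"x": -4.2,"y": 3.5,"z": 0,"roll": 0.3},
    {"gripper": 80,"x": 0,"y": 0,"z": 3.3,"roll": 0},
    {"gripper": 80,"x": 0,"y": 0,"z": 3.2,"roll": 0},
    {"gripper": 80,"x": 0,"y": 0,"z": 0,"roll": 0},
  ],
)

```text
time_s: 11.98
eef_pos: [0.6357, -0.063, 0.3003]
eef_rot: [-0.002, 0.711, 0.704, -0.001]
wrist_force: [0.0, -0.7, 0.3]
opening: 0.8
```

Call:
move_arm(
  moves=[
    {"gripper": 0,"x": 0,"y": 0,"z": 0,"roll": 0},
    {"gripper": 0,"x": 0,"y": 0,"z": 0,"roll": 0},
    {"gripper": 0,"x": 0,"y": 0,"z": 0,"roll": 0},
    {"gripper": 0,"x": 0,"y": 0,"z": 0,"roll": 0},
    {"gripper": 0,"x": 0,"y": 0,"z": 0,"roll": 0},
  ],
)

```text
time_s: 12.6
eef_pos: [0.6377, -0.0632, 0.3053]
eef_rot: [0.002, 0.71, 0.704, 0.001]
wrist_force: [-0.2, -0.1, 6.4]
opening: 0.359
```

Call:
move_arm(
  moves=[
    {"gripper": 0,"x": 0,"y": 0,"z": -3,"roll": 0},
    {"gripper": 0,"x": 0,"y": 0,"z": -3,"roll": 0},
    {"gripper": 0,"x": 0,"y": 0,"z": 0,"roll": 0},
  ],
)

```text
time_s: 12.98
eef_pos: [0.6378, -0.0633, 0.3664]
eef_rot: [0.003, 0.71, 0.704, 0.002]
wrist_force: [0.2, 0.1, -0.6]
opening: 0.36
```

```bash
python3 - <<'E'
from wood import *
plan([(.427,.11,.37,1.57,5,0),(.427,.11,.192,1.57,4,0)])
E
```

```text
t 12.97 p [ 0.6378 -0.0633  0.3664] yaw 1.561
[{"x":3.42,"y":-4.25,"z":-0.07,"roll":-0.1,"gripper":0},{"x":3.43,"y":-4.24,"z":-0.07,"roll":-0.1,"gripper":0},{"x":3.44,"y":-4.24,"z":-0.07,"roll":-0.1,"gripper":0},{"x":3.45,"y":-4.23,"z":-0.08,"roll":-0.1,"gripper":0},{"x":3.46,"y":-4.23,"z":-0.07,"roll":-0.1,"gripper":0}]
[{"x":-0,"y":0,"z":4.45,"roll":-0,"gripper":0},{"x":-0,"y":0,"z":4.45,"roll":-0,"gripper":0},{"x":-0,"y":0,"z":4.45,"roll":-0,"gripper":0},{"x":-0,"y":0,"z":4.45,"roll":-0,"gripper":0}]
```

Call:
move_arm(
  moves=[
    {"gripper": 0,"x": 3.4,"y": -4.3,"z": 0,"roll": 0},
    {"gripper": 0,"x": 3.4,"y": -4.3,"z": 0,"roll": 0},
    {"gripper": 0,"x": 3.4,"y": -4.2,"z": 0,"roll": 0},
    {"gripper": 0,"x": 3.5,"y": -4.2,"z": 0,"roll": 0},
    {"gripper": 0,"x": 3.5,"y": -4.2,"z": 0,"roll": 0},
  ],
)

```text
time_s: 13.6
eef_pos: [0.4247, 0.1119, 0.3616]
eef_rot: [-0.001, 0.711, 0.703, -0.0]
wrist_force: [-0.8, 0.6, 0.9]
opening: 0.36
```

Call:
move_arm(
  moves=[
    {"gripper": 0,"x": 0,"y": 0,"z": 4.4,"roll": 0},
    {"gripper": 0,"x": 0,"y": 0,"z": 4.4,"roll": 0},
    {"gripper": 0,"x": 0,"y": 0,"z": 4.4,"roll": 0},
    {"gripper": 0,"x": 0,"y": 0,"z": 4.0,"roll": 0},
    {"gripper": 0,"x": 0,"y": 0,"z": 0,"roll": 0},
  ],
)

```text
time_s: 14.22
eef_pos: [0.4254, 0.1109, 0.1882]
eef_rot: [-0.002, 0.711, 0.704, -0.001]
wrist_force: [-0.6, -0.7, -0.9]
opening: 0.361
```

Call:
move_arm(
  moves=[
    {"gripper": 60,"x": 0,"y": 0,"z": 0,"roll": 0},
    {"gripper": 60,"x": 0,"y": 0,"z": 0,"roll": 0},
    {"gripper": 60,"x": 0,"y": 0,"z": -6,"roll": 0},
    {"gripper": 60,"x": 0,"y": 0,"z": -6,"roll": 0},
    {"gripper": 80,"x": 0,"y": 0,"z": -5,"roll": 0},
  ],
)

```text
time_s: 14.85
eef_pos: [0.4264, 0.111, 0.3636]
eef_rot: [0.001, 0.711, 0.704, 0.001]
wrist_force: [-0.4, 0.1, 0.6]
opening: 0.789
```

```bash
python3 - <<'E'
from wood import *
w=cam('wrist'); wood(w,(.03,))
plan([(.408,-.397,.34,-.894,14,80)])
E
```

```text
px [500.  46.] hue [133.  27.  21.] z 0.03 c 0.2926 0.3576 LxW 0.0505 0.0279 ang -0.443
px [13. 57.] hue [155.  80.   8.] z 0.03 c 0.2985 -0.1321 LxW 0.0364 0.0329 ang 0.063
px [321. 171.] hue [147. 119.  85.] z 0.03 c 0.4228 0.1852 LxW 0.103 0.0353 ang -0.02
px [255. 173.] hue [124.  84.  50.] z 0.03 c 0.4234 0.1111 LxW 0.0826 0.0317 ang -0.004
t 14.9 p [0.4284 0.1111 0.3701] yaw 1.562
[{"x":-3.63,"y":-0.11,"z":0.22,"roll":10,"gripper":80},{"x":-3.6,"y":0.52,"z":0.21,"roll":10.1,"gripper":80},{"x":-3.45,"y":1.14,"z":0.22,"roll":10,"gripper":80},{"x":-3.2,"y":1.72,"z":0.21,"roll":10.1,"gripper":80},{"x":-2.84,"y":2.26,"z":0.22,"roll":10,"gripper":80}]
[{"x":-2.41,"y":2.72,"z":0.21,"roll":10.1,"gripper":80},{"x":-1.9,"y":3.1,"z":0.22,"roll":10,"gripper":80},{"x":-1.33,"y":3.38,"z":0.21,"roll":10.1,"gripper":80},{"x":-0.72,"y":3.56,"z":0.22,"roll":10,"gripper":80},{"x":-0.09,"y":3.63,"z":0.21,"roll":10.1,"gripper":80}]
[{"x":0.55,"y":3.59,"z":0.22,"roll":10,"gripper":80},{"x":1.17,"y":3.44,"z":0.21,"roll":10.1,"gripper":80},{"x":1.75,"y":3.18,"z":0.22,"roll":10,"gripper":80},{"x":2.28,"y":2.82,"z":0.21,"roll":10.1,"gripper":80}]
```

Both bars are in the carton. Now to the lath.

Call:
move_arm(
  moves=[
    {"gripper": 80,"x": -3.6,"y": -0.1,"z": 0.2,"roll": 10},
    {"gripper": 80,"x": -3.6,"y": 0.5,"z": 0.2,"roll": 10},
    {"gripper": 80,"x": -3.5,"y": 1.1,"z": 0.2,"roll": 10},
    {"gripper": 80,"x": -3.2,"y": 1.7,"z": 0.2,"roll": 10},
    {"gripper": 80,"x": -2.8,"y": 2.3,"z": 0.2,"roll": 10},
  ],
)

```text
time_s: 15.52
eef_pos: [0.4188, -0.0715, 0.351]
eef_rot: [0.001, 0.942, 0.335, 0.001]
wrist_force: [1.4, -0.5, -0.5]
opening: 0.798
```

Call:
move_arm(
  moves=[
    {"gripper": 80,"x": -2.4,"y": 2.7,"z": 0.2,"roll": 10},
    {"gripper": 80,"x": -1.9,"y": 3.1,"z": 0.2,"roll": 10},
    {"gripper": 80,"x": -1.3,"y": 3.4,"z": 0.2,"roll": 10},
    {"gripper": 80,"x": -0.7,"y": 3.6,"z": 0.2,"roll": 10},
    {"gripper": 80,"x": -0.1,"y": 3.6,"z": 0.2,"roll": 10},
  ],
)

```text
time_s: 16.15
eef_pos: [0.4129, -0.253, 0.341]
eef_rot: [0.0, 0.995, -0.095, 0.001]
wrist_force: [1.5, -0.3, -0.3]
opening: 0.798
```

Call:
move_arm(
  moves=[
    {"gripper": 80,"x": 0.6,"y": 3.6,"z": 0.2,"roll": 10},
    {"gripper": 80,"x": 1.2,"y": 3.4,"z": 0.2,"roll": 10},
    {"gripper": 80,"x": 1.8,"y": 3.2,"z": 0.2,"roll": 10},
    {"gripper": 80,"x": 2.3,"y": 2.8,"z": 0.2,"roll": 10},
    {"gripper": 80,"x": 0,"y": 0,"z": 0,"roll": 0},
  ],
)

```text
time_s: 16.77
eef_pos: [0.4097, -0.3993, 0.3328]
eef_rot: [0.0, 0.904, -0.428, 0.0]
wrist_force: [-0.7, -0.2, -0.0]
opening: 0.8
```

```bash
python3 - <<'E'
from wood import *
w=cam('wrist','w5.png'); wood(w,(.012,)); plan([])
E
```

```text
px [ 40. 141.] hue [158.  82.   6.] z 0.012 c 0.2992 -0.1974 LxW 0.0978 0.045 ang -1.496
px [249. 179.] hue [152. 124.  88.] z 0.012 c 0.4031 -0.3963 LxW 0.122 0.029 ang 0.665
px [476. 187.] hue [101.  68.  38.] z 0.012 c 0.5582 -0.611 LxW 0.1623 0.0826 ang 1.537
px [198. 290.] hue [137. 110.  77.] z 0.012 c 0.2474 -0.4331 LxW 0.094 0.0248 ang 0.164
px [302. 309.] hue [123.  98.  69.] z 0.012 c 0.313 -0.56 LxW 0.1183 0.0611 ang 0.1
px [387. 351.] hue [129. 105.  74.] z 0.012 c 0.3406 -0.694 LxW 0.0703 0.0219 ang -1.475
t 16.82 p [ 0.4099 -0.3979  0.3326] yaw -0.883
```

View pics/w5.png

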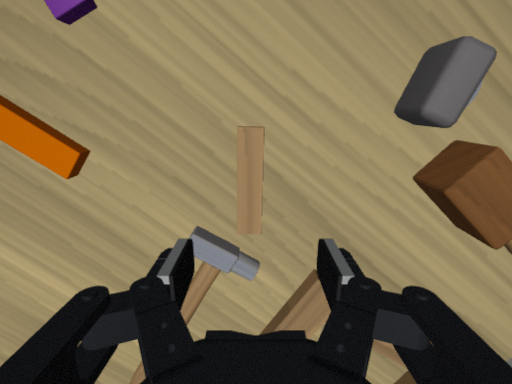

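The lath lies at (249,179), 122x29 mm, aligned with tool y. The hammer head below it at (225,255) clears the fingers.

Call:
move_arm(
  moves=[
    {"gripper": 65,"x": -0.6,"y": 0.4,"z": 5,"roll": 1.3},
    {"gripper": 65,"x": 0,"y": 0,"z": 5,"roll": 0},
    {"gripper": 65,"x": 0,"y": 0,"z": 3.2,"roll": 0},
    {"gripper": 65,"x": 0,"y": 0,"z": 2,"roll": 0},
    {"gripper": 65,"x": 0,"y": 0,"z": 0,"roll": 0},
  ],
)

```text
time_s: 17.45
eef_pos: [0.4033, -0.3942, 0.1798]
eef_rot: [-0.001, 0.9, -0.437, -0.001]
wrist_force: [0.7, 0.4, 0.2]
opening: 0.646
```

Call:
move_arm(
  moves=[
    {"gripper": 0,"x": 0,"y": 0,"z": 0,"roll": 0},
    {"gripper": 0,"x": 0,"y": 0,"z": 0,"roll": 0},
    {"gripper": 0,"x": 0,"y": 0,"z": 0,"roll": 0},
    {"gripper": 0,"x": 0,"y": 0,"z": 0,"roll": 0},
    {"gripper": 0,"x": 0,"y": 0,"z": 0,"roll": 0},
  ],
)

```text
time_s: 18.08
eef_pos: [0.404, -0.3961, 0.1828]
eef_rot: [0.001, 0.899, -0.437, 0.002]
wrist_force: [0.4, 0.9, 6.6]
opening: 0.3
```

Call:
move_arm(
  moves=[
    {"gripper": 0,"x": 0,"y": 0,"z": -5,"roll": 0},
    {"gripper": 0,"x": 0,"y": 0,"z": -5,"roll": 0},
    {"gripper": 0,"x": 0,"y": 0,"z": -5,"roll": 0},
    {"gripper": 0,"x": 0,"y": 0,"z": 0,"roll": 0},
  ],
)

```text
time_s: 18.58
eef_pos: [0.4044, -0.3967, 0.3367]
eef_rot: [0.003, 0.899, -0.437, 0.005]
wrist_force: [0.7, -0.3, -1.2]
opening: 0.3
```

```bash
python3 - <<'E'
from wood import *
plan([(.427,.035,.33,-1.571,8,0),(.427,.035,.19,-1.571,3,0)])
E
```

```text
t 18.57 p [ 0.4044 -0.3967  0.3367] yaw -0.905
[{"x":-4.07,"y":-3.56,"z":0.08,"roll":4.8,"gripper":0},{"x":-4.35,"y":-3.2,"z":0.08,"roll":4.8,"gripper":0},{"x":-4.61,"y":-2.83,"z":0.09,"roll":4.8,"gripper":0},{"x":-4.83,"y":-2.43,"z":0.08,"roll":4.8,"gripper":0},{"x":-5.01,"y":-2.02,"z":0.09,"roll":4.7,"gripper":0}]
[{"x":-5.16,"y":-1.6,"z":0.08,"roll":4.8,"gripper":0},{"x":-5.27,"y":-1.16,"z":0.09,"roll":4.7,"gripper":0},{"x":-5.36,"y":-0.73,"z":0.08,"roll":4.8,"gripper":0},{"x":0,"y":-0,"z":4.67,"roll":-0,"gripper":0},{"x":0,"y":-0,"z":4.67,"roll":-0,"gripper":0}]
[{"x":0,"y":-0,"z":4.66,"roll":-0,"gripper":0}]
```

Call:
move_arm(
  moves=[
    {"gripper": 0,"x": -4.1,"y": -3.6,"z": 0,"roll": 4.8},
    {"gripper": 0,"x": -4.3,"y": -3.2,"z": 0,"roll": 4.8},
    {"gripper": 0,"x": -4.6,"y": -2.8,"z": 0,"roll": 4.8},
    {"gripper": 0,"x": -4.8,"y": -2.4,"z": 0,"roll": 4.8},
    {"gripper": 0,"x": -5.0,"y": -2.0,"z": 0,"roll": 4.7},
  ],
)

```text
time_s: 19.2
eef_pos: [0.4169, -0.1243, 0.3301]
eef_rot: [-0.0, 0.788, -0.615, -0.0]
wrist_force: [0.9, 1.2, -0.9]
opening: 0.299
```

Call:
move_arm(
  moves=[
    {"gripper": 0,"x": -5.2,"y": -1.6,"z": 0,"roll": 4.8},
    {"gripper": 0,"x": -5.3,"y": -1.2,"z": 0,"roll": 4.8},
    {"gripper": 0,"x": -5.4,"y": -0.7,"z": 0,"roll": 4.8},
    {"gripper": 0,"x": 0,"y": 0,"z": 0,"roll": 0},
  ],
)

```text
time_s: 19.7
eef_pos: [0.425, 0.0401, 0.33]
eef_rot: [0.0, 0.708, -0.706, -0.001]
wrist_force: [0.3, -0.9, -1.1]
opening: 0.296
```

```bash
python3 - <<'E'
from wood import *
w=cam('wrist','w6.png'); wood(w,(.03,),150); plan([])
E
```

```text
px [115. 179.] hue [130. 105.  74.] z 0.03 c 0.4267 0.1818 LxW 0.1028 0.0398 ang -0.018
px [255. 234.] hue [155. 126.  89.] z 0.03 c 0.3511 0.0399 LxW 0.2352 0.0557 ang -0.005
px [184. 185.] hue [114.  78.  45.] z 0.03 c 0.4236 0.1126 LxW 0.085 0.0341 ang -0.032
px [445. 281.] hue [163.  86.   9.] z 0.03 c 0.3113 -0.1764 LxW 0.1122 0.0467 ang -1.499
t 19.75 p [0.4254 0.0384 0.3301] yaw -1.569
```

View pics/w6.png

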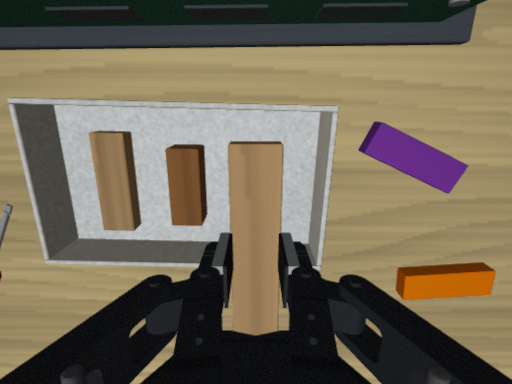

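All three are in or over the carton: rail at (115,179), post at (184,185), and the lath still held. Lowering and releasing.

Call:
move_arm(
  moves=[
    {"gripper": 0,"x": 0,"y": 0,"z": 5,"roll": 0},
    {"gripper": 0,"x": 0,"y": 0,"z": 5,"roll": 0},
    {"gripper": 0,"x": 0,"y": 0,"z": 4,"roll": 0},
    {"gripper": 0,"x": 0,"y": 0,"z": 0,"roll": 0},
    {"gripper": 0,"x": 0,"y": 0,"z": 0,"roll": 0},
  ],
)

```text
time_s: 20.38
eef_pos: [0.4263, 0.036, 0.1913]
eef_rot: [-0.0, -0.706, 0.708, -0.0]
wrist_force: [1.2, -0.0, -0.4]
opening: 0.297
```

Call:
move_arm(
  moves=[
    {"gripper": 60,"x": 0,"y": 0,"z": 0,"roll": 0},
    {"gripper": 60,"x": 0,"y": 0,"z": 0,"roll": 0},
    {"gripper": 60,"x": 0,"y": 0,"z": -6,"roll": 0},
    {"gripper": 60,"x": 0,"y": 0,"z": -6,"roll": 0},
    {"gripper": 60,"x": 0,"y": 0,"z": -6,"roll": 0},
  ],
)

```text
time_s: 21.0
eef_pos: [0.4255, 0.0371, 0.3732]
eef_rot: [0.0, -0.706, 0.708, -0.001]
wrist_force: [2.0, -0.9, -0.6]
opening: 0.601
```

```bash
python3 - <<'E'
from wood import *
w=cam('wrist','w7.png'); wood(w,(.02,.03),150); plan([(.59,-.215,.43,1.571,18,60)])
E
```

```text
px [256. 169.] hue [154. 126.  90.] z 0.02 c 0.4268 0.0359 LxW 0.1181 0.0265 ang -0.014
px [256. 169.] hue [154. 126.  90.] z 0.03 c 0.4291 0.036 LxW 0.1145 0.0257 ang -0.014
px [129. 173.] hue [132. 107.  75.] z 0.02 c 0.4239 0.1873 LxW 0.1064 0.0399 ang -0.018
px [129. 173.] hue [132. 107.  75.] z 0.03 c 0.4263 0.1826 LxW 0.1031 0.0386 ang -0.018
px [191. 177.] hue [113.  77.  45.] z 0.02 c 0.4199 0.1149 LxW 0.0847 0.0335 ang -0.007
px [191. 177.] hue [113.  77.  45.] z 0.03 c 0.4224 0.1125 LxW 0.0821 0.0324 ang -0.007
px [422. 262.] hue [163.  88.  11.] z 0.02 c 0.3036 -0.1851 LxW 0.1152 0.0468 ang -1.495
px [422. 262.] hue [163.  88.  11.] z 0.03 c 0.3097 -0.1782 LxW 0.1117 0.0454 ang -1.495
px [ 10. 281.] hue [123.  23.  17.] z 0.02 c 0.2693 0.3775 LxW 0.1195 0.0296 ang -0.462
px [ 10. 281.] hue [123.  23.  17.] z 0.03 c 0.2765 0.367 LxW 0.1159 0.0287 ang -0.462
t 21.05 p [0.4279 0.0368 0.3815] yaw -1.573
[{"x":1.4,"y":-0.9,"z":-0.27,"roll":-10,"gripper":60},{"x":1.53,"y":-0.65,"z":-0.27,"roll":-10,"gripper":60},{"x":1.62,"y":-0.37,"z":-0.27,"roll":-10,"gripper":60},{"x":1.66,"y":-0.08,"z":-0.27,"roll":-10,"gripper":60},{"x":1.65,"y":0.21,"z":-0.27,"roll":-10,"gripper":60}]
[{"x":1.59,"y":0.49,"z":-0.27,"roll":-10,"gripper":60},{"x":1.48,"y":0.76,"z":-0.27,"roll":-10,"gripper":60},{"x":1.33,"y":1,"z":-0.27,"roll":-10,"gripper":60},{"x":1.13,"y":1.22,"z":-0.27,"roll":-10,"gripper":60},{"x":0.9,"y":1.4,"z":-0.27,"roll":-10,"gripper":60}]
[{"x":0.65,"y":1.53,"z":-0.27,"roll":-10,"gripper":60},{"x":0.37,"y":1.62,"z":-0.27,"roll":-10,"gripper":60},{"x":0.09,"y":1.66,"z":-0.27,"roll":-10,"gripper":60},{"x":-0.21,"y":1.65,"z":-0.27,"roll":-10,"gripper":60},{"x":-0.49,"y":1.59,"z":-0.27,"roll":-10,"gripper":60}]
[{"x":-0.76,"y":1.49,"z":-0.27,"roll":-10,"gripper":60},{"x":-1,"y":1.33,"z":-0.27,"roll":-10.1,"gripper":60},{"x":-1.22,"y":1.13,"z":-0.26,"roll":-10,"gripper":60}]
```

All three lie in the carton at y = 0.036, 0.114 and 0.186. Moving over to look at the tensioner.

Call:
move_arm(
  moves=[
    {"gripper": 60,"x": 1.4,"y": -0.9,"z": -0.3,"roll": -10},
    {"gripper": 60,"x": 1.5,"y": -0.7,"z": -0.3,"roll": -10},
    {"gripper": 60,"x": 1.6,"y": -0.4,"z": -0.3,"roll": -10},
    {"gripper": 60,"x": 1.7,"y": -0.1,"z": -0.3,"roll": -10},
    {"gripper": 60,"x": 1.7,"y": 0.2,"z": -0.3,"roll": -10},
  ],
)

```text
time_s: 21.68
eef_pos: [0.4724, -0.0333, 0.3862]
eef_rot: [-0.0, 0.94, -0.34, 0.001]
wrist_force: [0.4, -0.2, 0.7]
opening: 0.604
```

Call:
move_arm(
  moves=[
    {"gripper": 60,"x": 1.6,"y": 0.5,"z": -0.3,"roll": -10},
    {"gripper": 60,"x": 1.5,"y": 0.8,"z": -0.3,"roll": -10},
    {"gripper": 60,"x": 1.3,"y": 1.0,"z": -0.3,"roll": -10},
    {"gripper": 60,"x": 1.1,"y": 1.2,"z": -0.3,"roll": -10},
    {"gripper": 60,"x": 0.9,"y": 1.4,"z": -0.3,"roll": -10},
  ],
)

```text
time_s: 22.3
eef_pos: [0.5167, -0.1035, 0.4012]
eef_rot: [0.0, 0.996, 0.089, 0.0]
wrist_force: [-0.4, -0.7, -0.4]
opening: 0.601
```

Call:
move_arm(
  moves=[
    {"gripper": 60,"x": 0.6,"y": 1.5,"z": -0.3,"roll": -10},
    {"gripper": 60,"x": 0.4,"y": 1.6,"z": -0.3,"roll": -10},
    {"gripper": 60,"x": 0.1,"y": 1.7,"z": -0.3,"roll": -10},
    {"gripper": 60,"x": -0.2,"y": 1.7,"z": -0.3,"roll": -10},
    {"gripper": 60,"x": -0.5,"y": 1.6,"z": -0.3,"roll": -10},
  ],
)

```text
time_s: 22.92
eef_pos: [0.5621, -0.1737, 0.4162]
eef_rot: [0.0, 0.865, 0.501, 0.0]
wrist_force: [-0.2, 0.3, -0.3]
opening: 0.596
```

Call:
move_arm(
  moves=[
    {"gripper": 60,"x": -0.8,"y": 1.5,"z": 0,"roll": -10},
    {"gripper": 60,"x": -1.0,"y": 1.3,"z": 0,"roll": -10},
    {"gripper": 60,"x": -1.2,"y": 1.1,"z": 0,"roll": -10},
    {"gripper": 60,"x": 0,"y": 0,"z": 0,"roll": 0},
    {"gripper": 60,"x": 0,"y": 0,"z": 0,"roll": 0},
  ],
)

```text
time_s: 23.55
eef_pos: [0.5881, -0.215, 0.4158]
eef_rot: [-0.0, 0.709, 0.705, 0.0]
wrist_force: [0.0, -0.4, 0.2]
opening: 0.601
```

```bash
python3 - <<'E'
from wood import *
w=cam('wrist','w8.png'); plan([])
cv2.imwrite('pics/w8c.png',cv2.resize(w['img'][60:260,130:380,::-1],None,fx=3,fy=3,interpolation=3))
E
```

```text
t 23.6 p [ 0.5881 -0.2149  0.4158] yaw 1.566
```

View pics/w8c.png

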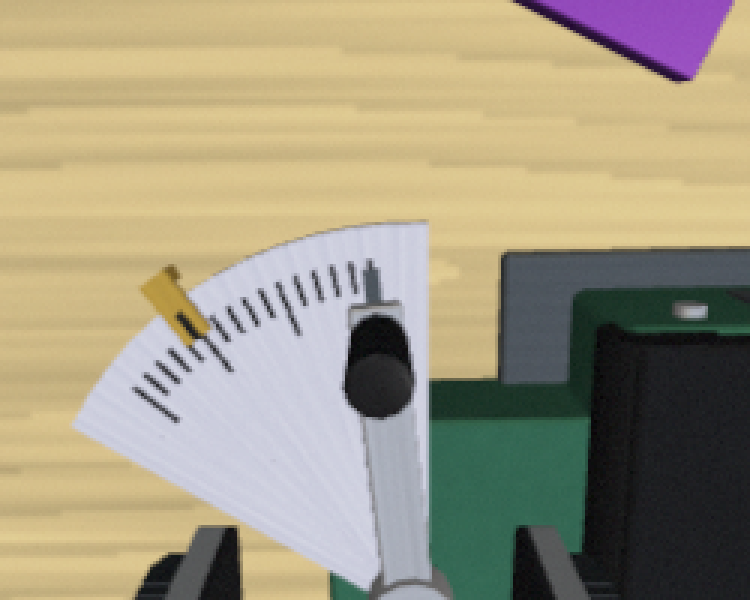

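```bash
python3 - <<'E'
from plan import *
import json
w=cam('wrist'); plan([])
f=lambda x,y:(130+x/3,60+y/3)
g=lambda n,uv,z:(print(n,onz(w,uv,z)[0].round(4)),onz(w,uv,z)[0])[1]
tip=g('tip',f(372,262),.083); clip=g('clip',f(198,338),.083); clo=g('clip outer',f(180,316),.083)
hd=g('handle',f(379,385),.15)
for z in(.083,.092,.1): pv=g('pivot',f(412,607),z); print(np.hypot(*(pv-tip)[:2]),np.hypot(*(pv-hd)[:2]),np.hypot(*(pv-clip)[:2]))
# long ticks inner/outer ends on plate z .075..: 0.25,0.5,0.75
T=[((279,283),(298,333)),((205,333),(231,371)),((135,388),(178,422))]
L=[(onz(w,f(*a),.076)[0][:2],onz(w,f(*b),.076)[0][:2]) for a,b in T]
A=[];B=[]
for a,b in L:
    d=b-a; n=np.array([-d[1],d[0]])/np.hypot(*d); A.append(n);B.append(n@a); print('tick',a.round(4),b.round(4),'ang',np.degrees(np.arctan2(*(a-b)[::-1])))
print('tick pivot',np.linalg.lstsq(np.array(A),np.array(B),rcond=None)[0])
cv2.imwrite('pics/w9c.png',cv2.resize(w['img'][120:300,170:350,::-1],None,fx=3,fy=3,interpolation=3))
E
```

```text
t 23.65 p [ 0.5881 -0.2149  0.4158] yaw 1.566
tip [ 0.5529 -0.2158  0.083 ]
clip [ 0.5809 -0.2813  0.083 ]
clip outer [ 0.5725 -0.2874  0.083 ]
handle [ 0.58   -0.2137  0.15  ]
pivot [ 0.6963 -0.2001  0.083 ]
0.1442096431657305 0.11707795351859142 0.14103642418014553
pivot [ 0.6907 -0.2005  0.092 ]
0.13867841470178624 0.11154824617428008 0.13630514591714488
pivot [ 0.6858 -0.2009  0.1   ]
0.13376195912171224 0.10663332399388666 0.13215192139370047
tick [ 0.5615 -0.2509] [ 0.5808 -0.2444] ang -161.35300052314201
tick [ 0.5806 -0.28  ] [ 0.5957 -0.2709] ang -149.04773744546887
tick [ 0.6024 -0.3088] [ 0.6166 -0.2931] ang -131.97639706914208
tick pivot [ 0.69519672 -0.20768712]
```

View pics/w9c.png

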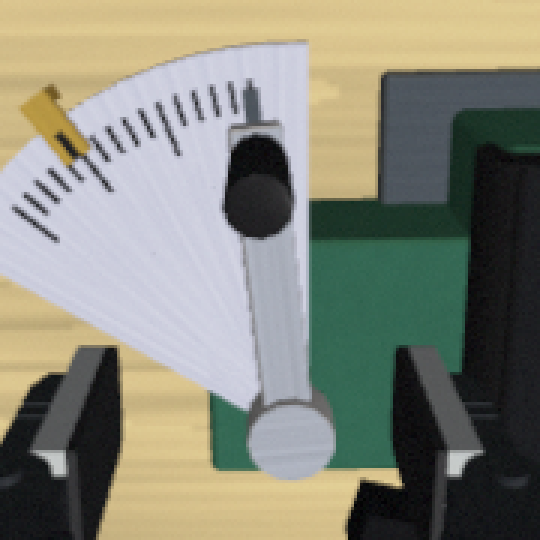

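The pointer rests at (372,262) in the previous crop and the clip line's inner end is at (198,338). With the pivot near (0.693,-0.2015), the clip reads about 0.51 rad, just past the long 0.5 tick, which agrees with the ticks. I'll straddle the handle loosely and swing the tool about the pivot.

Call:
move_arm(
  moves=[
    {"gripper": 60,"x": 0.1,"y": -0.8,"z": 4,"roll": -6.3},
    {"gripper": 60,"x": 0,"y": 0,"z": 4,"roll": 0},
    {"gripper": 60,"x": 0,"y": 0,"z": 3,"roll": 0},
    {"gripper": 60,"x": 0,"y": 0,"z": 3,"roll": 0},
    {"gripper": 60,"x": 0,"y": 0,"z": 0,"roll": 0},
  ],
)

```text
time_s: 24.28
eef_pos: [0.5792, -0.2134, 0.2732]
eef_rot: [-0.003, 0.669, 0.744, -0.001]
wrist_force: [-0.7, 0.6, 0.1]
opening: 0.601
```

Call:
move_arm(
  moves=[
    {"gripper": 40,"x": 0,"y": 0,"z": 0,"roll": 0},
    {"gripper": 40,"x": 0,"y": 0,"z": 0,"roll": 0},
    {"gripper": 40,"x": 0,"y": 0,"z": 0,"roll": 0},
  ],
)

```text
time_s: 24.65
eef_pos: [0.5807, -0.2147, 0.2771]
eef_rot: [0.001, 0.668, 0.744, 0.0]
wrist_force: [0.0, -0.2, -0.4]
opening: 0.398
```

```bash
python3 - <<'E'
from plan import *
w=cam('wrist'); plan([])
cv2.imwrite('pics/w10c.png',cv2.resize(w['img'][60:384,100:420,::-1],None,fx=1.8,fy=1.8,interpolation=3))
E
```

```text
t 24.7 p [ 0.5806 -0.2146  0.2768] yaw 1.678
```

View pics/w10c.png

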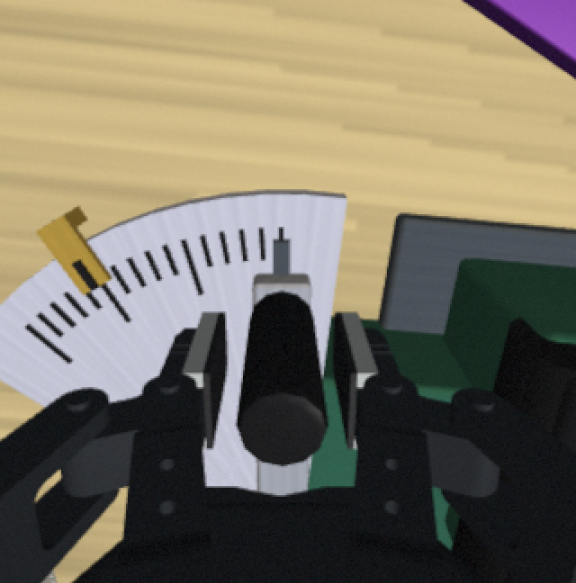

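The handle (282,380) stands centred between the pads, clear on both sides. Pushing to the stop.

Call:
move_arm(
  moves=[
    {"gripper": 40,"x": -0.7,"y": 0,"z": 0,"roll": -3.4},
    {"gripper": 40,"x": -0.7,"y": 0,"z": 0,"roll": -3.4},
    {"gripper": 40,"x": -0.7,"y": 0,"z": 0,"roll": -3.4},
    {"gripper": 40,"x": -0.7,"y": 0,"z": 0,"roll": -3.4},
    {"gripper": 40,"x": -0.7,"y": 0.1,"z": 0,"roll": -3.4},
  ],
)

```text
time_s: 25.32
eef_pos: [0.5891, -0.2473, 0.2761]
eef_rot: [-0.001, 0.55, 0.835, 0.001]
wrist_force: [-3.5, 5.7, 4.7]
opening: 0.398
```

Call:
move_arm(
  moves=[
    {"gripper": 40,"x": -0.7,"y": 0,"z": 0,"roll": -3.4},
    {"gripper": 40,"x": -0.7,"y": 0,"z": 0,"roll": -3.4},
    {"gripper": 40,"x": -0.7,"y": 0,"z": 0,"roll": -3.4},
    {"gripper": 40,"x": -0.7,"y": 0,"z": 0,"roll": -3.4},
    {"gripper": 40,"x": -0.7,"y": 0.1,"z": 0,"roll": -3.4},
  ],
)

```text
time_s: 25.95
eef_pos: [0.6071, -0.2766, 0.276]
eef_rot: [-0.002, 0.42, 0.907, 0.001]
wrist_force: [-5.8, 6.7, 7.0]
opening: 0.402
```

Call:
move_arm(
  moves=[
    {"gripper": 40,"x": -0.7,"y": 0,"z": 0,"roll": -3.4},
    {"gripper": 40,"x": -0.7,"y": 0,"z": 0,"roll": -3.4},
    {"gripper": 40,"x": -0.7,"y": 0,"z": 0,"roll": -3.4},
    {"gripper": 40,"x": 0,"y": 0,"z": 0,"roll": 0},
  ],
)

```text
time_s: 26.45
eef_pos: [0.6217, -0.2917, 0.2757]
eef_rot: [-0.002, 0.339, 0.941, 0.001]
wrist_force: [-4.4, 6.5, 3.9]
opening: 0.396
```

```bash
cat > tip.py <<'E'
from plan import *
c0=np.array([.693,-.2015])
def look(name):
    w=cam('wrist',name); p,yaw,o=pose(); d=c0-p[:2]
    print('p',p.round(4),'r',np.hypot(*d).round(4),'tool phi',round(np.arctan2(d[1],d[0])-.1076,3),'yaw-1.676',round(yaw-1.676,3),'F',o['wrist_force'].round(1))
    for th in (.45,.5,.507,.55,.7,.75): print(th,proj(w,[[c0[0]-.14*np.cos(th+.1017),c0[1]-.14*np.sin(th+.1017),.083]])[0].round(0))
    return w
E
python3 - <<'E'
from tip import *
w=look('w11.png'); cv2.imwrite('pics/w11c.png',cv2.resize(w['img'][80:300,130:430,::-1],None,fx=2.5,fy=2.5,interpolation=3))
E
```

```text
p [ 0.6216 -0.2916  0.2757] r 0.115 tool phi 0.793 yaw-1.676 0.774 F [-4.4  7.1  3.7]
0.45 [329. 206.]
0.5 [319. 203.]
0.507 [317. 202.]
0.55 [308. 200.]
0.7 [275. 195.]
0.75 [264. 195.]
```

View pics/w11c.png

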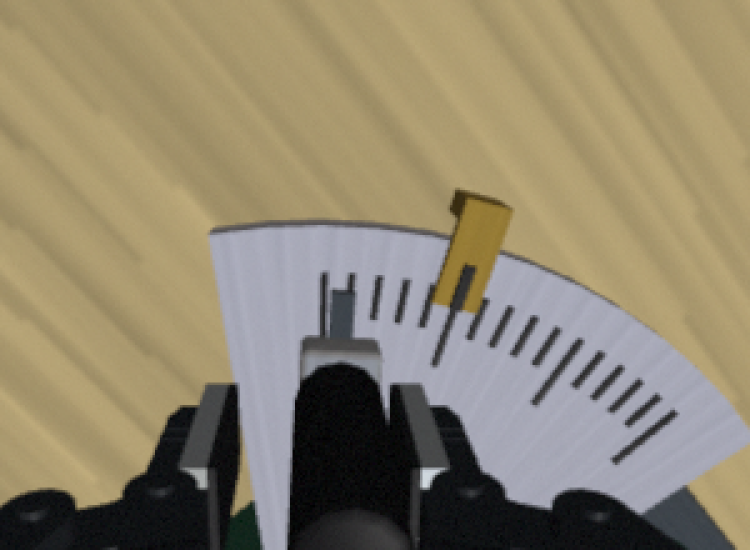

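The pointer at (343,292) stands between the 0.7 and 0.75 ticks, so it needs slightly more to reach the stop.

Call:
move_arm(
  moves=[
    {"gripper": 40,"x": -0.5,"y": 0,"z": 0,"roll": -2.4},
    {"gripper": 40,"x": -0.3,"y": 0,"z": 0,"roll": -1.5},
    {"gripper": 40,"x": 0,"y": 0,"z": 0,"roll": 0},
    {"gripper": 40,"x": 0,"y": 0,"z": 0,"roll": 0},
    {"gripper": 40,"x": 0,"y": 0,"z": 0,"roll": 0},
  ],
)

```text
time_s: 27.12
eef_pos: [0.6273, -0.2938, 0.2754]
eef_rot: [-0.007, 0.309, 0.951, -0.001]
wrist_force: [-20.5, 7.2, 12.4]
opening: 0.405
```

```bash
python3 -c "
from tip import *
look('w12.png')"
```

```text
p [ 0.6273 -0.2938  0.2755] r 0.1133 tool phi 0.845 yaw-1.676 0.836 F [-19.8   7.5  11.8]
0.45 [337. 210.]
0.5 [327. 206.]
0.507 [325. 206.]
0.55 [317. 203.]
0.7 [284. 197.]
0.75 [273. 195.]
```

At the stop: 22 N, and the tool angle less the finger gap gives about 0.75. Swinging back.

Call:
move_arm(
  moves=[
    {"gripper": 40,"x": 0.7,"y": 0,"z": 0,"roll": 3.4},
    {"gripper": 40,"x": 0.7,"y": 0,"z": 0,"roll": 3.4},
    {"gripper": 40,"x": 0.7,"y": 0,"z": 0,"roll": 3.4},
    {"gripper": 40,"x": 0.7,"y": 0.1,"z": 0,"roll": 3.4},
    {"gripper": 40,"x": 0.7,"y": 0,"z": 0,"roll": 3.4},
  ],
)

```text
time_s: 27.8
eef_pos: [0.604, -0.27, 0.2753]
eef_rot: [-0.003, 0.448, 0.894, -0.002]
wrist_force: [-5.7, 3.0, 2.1]
opening: 0.401
```

Call:
move_arm(
  moves=[
    {"gripper": 40,"x": 0.7,"y": 0,"z": 0,"roll": 3.4},
    {"gripper": 40,"x": 0.7,"y": 0,"z": 0,"roll": 3.4},
    {"gripper": 40,"x": 0.7,"y": 0,"z": 0,"roll": 3.4},
    {"gripper": 40,"x": 0.7,"y": 0.1,"z": 0,"roll": 3.4},
    {"gripper": 40,"x": 0.7,"y": 0,"z": 0,"roll": 3.4},
  ],
)

```text
time_s: 28.42
eef_pos: [0.5879, -0.2392, 0.2753]
eef_rot: [-0.001, 0.575, 0.818, -0.002]
wrist_force: [-2.7, 2.2, -0.3]
opening: 0.4
```

Call:
move_arm(
  moves=[
    {"gripper": 40,"x": 0.7,"y": 0,"z": 0,"roll": 3.4},
    {"gripper": 40,"x": 0.7,"y": 0,"z": 0,"roll": 3.4},
    {"gripper": 40,"x": 0.7,"y": 0,"z": 0,"roll": 3.4},
    {"gripper": 40,"x": 0.7,"y": 0,"z": 0,"roll": 3.4},
    {"gripper": 40,"x": 0,"y": 0,"z": 0,"roll": 0},
  ],
)

```text
time_s: 29.05
eef_pos: [0.5814, -0.2127, 0.2758]
eef_rot: [0.0, 0.667, 0.745, -0.002]
wrist_force: [-0.3, 0.6, 0.3]
opening: 0.404
```

Call:
move_arm(
  moves=[
    {"gripper": 50,"x": 0,"y": 0,"z": 0,"roll": 0},
    {"gripper": 50,"x": 0,"y": 0,"z": 0,"roll": 0},
    {"gripper": 50,"x": 0,"y": 0,"z": 0,"roll": 0},
    {"gripper": 50,"x": 0,"y": 0,"z": 0,"roll": 0},
    {"gripper": 40,"x": 0,"y": 0,"z": 0,"roll": 0},
  ],
)

```text
time_s: 29.68
eef_pos: [0.5814, -0.2131, 0.2754]
eef_rot: [0.0, 0.667, 0.745, -0.002]
wrist_force: [0.9, -0.3, 0.5]
opening: 0.402
```

```bash
python3 - <<'E'
from tip import *
w=look('w13.png')
def tipx(n):
    i=cv2.imread('pics/'+n); g=cv2.cvtColor(i,6); return i,g
for n in('w13.png',):
    i,g=tipx(n)
    for th in(0,.05,.1): print(th,proj(w,[[c0[0]-.14*np.cos(th+.1017),c0[1]-.14*np.sin(th+.1017),.083]])[0].round(1))
    for v in range(190,206,3): print(v,g[v,225:285:2])
E
```

```text
p [ 0.5814 -0.2131  0.2755] r 0.1122 tool phi -0.004 yaw-1.676 0.005 F [ 0.2 -0.4  0.6]
0.45 [160. 212.]
0.5 [151. 217.]
0.507 [150. 218.]
0.55 [142. 222.]
0.7 [118. 239.]
0.75 [111. 245.]
0 [256.9 192.2]
0.05 [245.6 192.3]
0.1 [234.3 193. ]
190 [203 202 199  95  78 203 201 200 174  32 155 201 196 200  97  75 201 200
 199 205 201 200 198 201 206 202 199 200 200 204]
193 [203 202 201 153  35 203 201 200 185  31 144 202 187 172  75  82 171 184
 199 203 203 201 196 200 207 201 200 200 199 204]
196 [204 203 200 164  33 184 202 199 201  35 140 201 171  79  80  80  78 140
 201 203 204 202 199 202 205 200 201 200 202 205]
199 [183 204 200 181  32 159 200 202 199  57 132 201 172  79  81  80  80 141
 202 204 204 202 199 203 204 200 201 198 203 204]
202 [146 205 203 201  32 134 200 201 199  86 102 201 171  81  80  81  84 143
 202 203 204 200 200 206 203 200 199 199 204 203]
205 [ 91 205 202 201  94 107 202 200 199 145 158 201 171  80  78  82  80 141
 199 203 202 199 198 204 202 199 199 199 203 204]
```

At rest again: the pointer tip is at u=255 where 257 is predicted for 0. Now pushing to the clip.

Call:
move_arm(
  moves=[
    {"gripper": 40,"x": -0.7,"y": 0,"z": 0,"roll": -3.4},
    {"gripper": 40,"x": -0.7,"y": 0,"z": 0,"roll": -3.4},
    {"gripper": 40,"x": -0.7,"y": 0,"z": 0,"roll": -3.4},
    {"gripper": 40,"x": -0.7,"y": 0,"z": 0,"roll": -3.4},
    {"gripper": 40,"x": -0.7,"y": 0,"z": 0,"roll": -3.4},
  ],
)

```text
time_s: 30.35
eef_pos: [0.5896, -0.2458, 0.2754]
eef_rot: [-0.001, 0.549, 0.836, -0.001]
wrist_force: [1.6, 6.5, 1.3]
opening: 0.404
```

Call:
move_arm(
  moves=[
    {"gripper": 40,"x": -0.7,"y": 0,"z": 0,"roll": -3.4},
    {"gripper": 40,"x": -0.7,"y": 0,"z": 0,"roll": -3.4},
    {"gripper": 40,"x": -0.7,"y": 0,"z": 0,"roll": -3.4},
    {"gripper": 40,"x": -0.6,"y": 0,"z": 0,"roll": -3.4},
    {"gripper": 40,"x": -0.3,"y": 0,"z": 0,"roll": -1.4},
  ],
)

```text
time_s: 30.98
eef_pos: [0.6039, -0.2716, 0.2751]
eef_rot: [-0.002, 0.435, 0.9, -0.001]
wrist_force: [-0.5, 6.7, 1.2]
opening: 0.399
```

```bash
python3 - <<'E'
from tip import *
w=look('w14.png'); cv2.imwrite('pics/w14c.png',cv2.resize(w['img'][150:270,190:330,::-1],None,fx=4,fy=4,interpolation=3))
E
```

```text
p [ 0.604  -0.2718  0.2751] r 0.1134 tool phi 0.561 yaw-1.676 0.566 F [0.8 6.  1.7]
0.45 [280. 195.]
0.5 [269. 194.]
0.507 [267. 194.]
0.55 [257. 194.]
0.7 [224. 196.]
0.75 [213. 198.]
```

View pics/w14c.png

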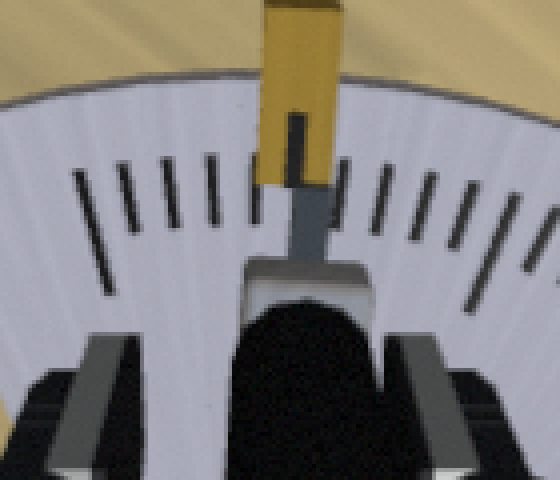

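The pointer (308,190) is about 1.7 mm short of the clip line (297,150). A small nudge, then hold.

Call:
move_arm(
  moves=[
    {"gripper": 40,"x": -0.1,"y": 0,"z": 0,"roll": -0.5},
    {"gripper": 40,"x": 0,"y": 0,"z": 0,"roll": 0},
    {"gripper": 40,"x": 0,"y": 0,"z": 0,"roll": 0},
    {"gripper": 40,"x": 0,"y": 0,"z": 0,"roll": 0},
    {"gripper": 40,"x": 0,"y": 0,"z": 0,"roll": 0},
  ],
)

```text
time_s: 31.65
eef_pos: [0.6044, -0.2722, 0.2751]
eef_rot: [-0.002, 0.432, 0.902, -0.001]
wrist_force: [-1.7, 7.1, 0.9]
opening: 0.401
```

Call:
move_arm(
  moves=[
    {"gripper": 40,"x": 0,"y": 0,"z": 0,"roll": 0},
    {"gripper": 40,"x": 0,"y": 0,"z": 0,"roll": 0},
    {"gripper": 40,"x": 0,"y": 0,"z": 0,"roll": 0},
    {"gripper": 40,"x": 0,"y": 0,"z": 0,"roll": 0},
    {"gripper": 40,"x": 0,"y": 0,"z": 0,"roll": 0},
  ],
)

```text
time_s: 32.28
eef_pos: [0.6044, -0.2722, 0.2751]
eef_rot: [-0.002, 0.432, 0.902, -0.001]
wrist_force: [-2.0, 7.3, 1.5]
opening: 0.398
```

Call:
move_arm(
  moves=[
    {"gripper": 40,"x": 0,"y": 0,"z": 0,"roll": 0},
    {"gripper": 40,"x": 0,"y": 0,"z": 0,"roll": 0},
    {"gripper": 40,"x": 0,"y": 0,"z": 0,"roll": 0},
    {"gripper": 40,"x": 0,"y": 0,"z": 0,"roll": 0},
    {"gripper": 40,"x": 0,"y": 0,"z": 0,"roll": 0},
  ],
)

```text
time_s: 32.9
eef_pos: [0.6044, -0.2723, 0.2751]
eef_rot: [-0.002, 0.432, 0.902, -0.001]
wrist_force: [-0.7, 6.2, 1.3]
opening: 0.399
```

Call:
move_arm(
  moves=[
    {"gripper": 40,"x": 0,"y": 0,"z": 0,"roll": 0},
    {"gripper": 40,"x": 0,"y": 0,"z": 0,"roll": 0},
    {"gripper": 40,"x": 0,"y": 0,"z": 0,"roll": 0},
    {"gripper": 40,"x": 0,"y": 0,"z": 0,"roll": 0},
    {"gripper": 40,"x": 0,"y": 0,"z": 0,"roll": 0},
  ],
)

```text
time_s: 33.52
eef_pos: [0.6044, -0.2723, 0.2751]
eef_rot: [-0.002, 0.432, 0.902, -0.001]
wrist_force: [-0.5, 7.0, 1.6]
opening: 0.398
```

```bash
python3 - <<'E'
from tip import *
w=look('w15.png'); g=cv2.cvtColor(w['img'],7)
for v in(183,186,189,198,201,204): print(v,g[v,250:282])
E
```

```text
p [ 0.6044 -0.2723  0.2751] r 0.1134 tool phi 0.566 yaw-1.676 0.573 F [-1.1  5.6  1. ]
0.45 [282. 196.]
0.5 [270. 195.]
0.507 [269. 195.]
0.55 [259. 194.]
0.7 [225. 196.]
0.75 [214. 197.]
183 [172 171 169 168 170 161 136 123 125 123 127 125 115  80  32  33  35  45
  88 124 124 125 123 123 122 144 171 175 175 174 172 173]
186 [173 171 169 167 167 158 128 123 122 126 127 125 117  86  36  38  36  53
  98 123 125 125 122 119 126 150 174 177 174 174 173 172]
189 [173 173 169 148  90  72 110 123 125 126 128 123 106  52  36  34  37  68
 107 124 125 125 123 121 137 150 147 147 146 156 172 174]
198 [174 172 170 148  86  35  92 154 172 172 173 170 158 116  69  69  69  68
  65  66  66  67  75 130 152  92  39  71 131 171 172 170]
201 [171 172 171 141  58  36  93 152 172 170 172 171 145  79  69  66  67  68
  69  66  68  67 104 153 141  40  42 110 167 171 172 170]
204 [173 172 172 143  56  37 115 174 172 171 172 170 143  66  67  67  69  68
  67  69  67  69 119 155 114  39  54 123 172 172 170 170]
```

Held for 2.6 s with the pointer at u=267.5 and the line at 265.5, about 1 mm apart. Letting it back.

Call:
move_arm(
  moves=[
    {"gripper": 40,"x": 0.7,"y": 0,"z": 0,"roll": 3.4},
    {"gripper": 40,"x": 0.7,"y": 0,"z": 0,"roll": 3.4},
    {"gripper": 40,"x": 0.7,"y": 0,"z": 0,"roll": 3.4},
    {"gripper": 40,"x": 0.7,"y": 0.1,"z": 0,"roll": 3.4},
    {"gripper": 40,"x": 0.7,"y": 0,"z": 0,"roll": 3.4},
  ],
)

```text
time_s: 34.2
eef_pos: [0.5866, -0.2428, 0.2751]
eef_rot: [-0.001, 0.561, 0.828, -0.002]
wrist_force: [0.0, 3.2, -0.6]
opening: 0.396
```

Call:
move_arm(
  moves=[
    {"gripper": 40,"x": 0.7,"y": 0,"z": 0,"roll": 3.4},
    {"gripper": 40,"x": 0.7,"y": 0,"z": 0,"roll": 3.4},
    {"gripper": 40,"x": 0.7,"y": 0,"z": 0,"roll": 3.4},
    {"gripper": 40,"x": 0.7,"y": 0,"z": 0,"roll": 3.4},
    {"gripper": 40,"x": 0.3,"y": 0,"z": 0,"roll": 1.9},
  ],
)

```text
time_s: 34.83
eef_pos: [0.5784, -0.2137, 0.2755]
eef_rot: [0.0, 0.667, 0.745, -0.002]
wrist_force: [0.3, 0.1, 0.1]
opening: 0.401
```

Call:
move_arm(
  moves=[
    {"gripper": 55,"x": 0,"y": 0,"z": 0,"roll": 0},
    {"gripper": 55,"x": 0,"y": 0,"z": 0,"roll": 0},
    {"gripper": 55,"x": 0,"y": 0,"z": 0,"roll": 0},
    {"gripper": 55,"x": 0,"y": 0,"z": 0,"roll": 0},
    {"gripper": 55,"x": 0,"y": 0,"z": 0,"roll": 0},
  ],
)

```text
time_s: 35.45
eef_pos: [0.5784, -0.2142, 0.2755]
eef_rot: [0.0, 0.667, 0.745, -0.002]
wrist_force: [-0.2, -0.4, -0.3]
opening: 0.547
```

Call:
move_arm(
  moves=[
    {"gripper": 60,"x": 0,"y": 0,"z": -5,"roll": 0},
    {"gripper": 60,"x": 0,"y": 0,"z": -5,"roll": 0},
    {"gripper": 60,"x": 0,"y": 0,"z": -4,"roll": 0},
    {"gripper": 60,"x": 0,"y": 0,"z": 0,"roll": 0},
    {"gripper": 60,"x": 0,"y": 0,"z": 0,"roll": 0},
  ],
)

```text
time_s: 36.08
eef_pos: [0.5785, -0.2135, 0.4149]
eef_rot: [-0.0, 0.667, 0.745, -0.002]
wrist_force: [-0.2, 0.9, 0.2]
opening: 0.599
```

```bash
python3 - <<'E'
from tip import *
w=look('w16.png'); g=cv2.cvtColor(w['img'],7)
print('pred rest',proj(w,[[c0[0]-.14*np.cos(.1017),c0[1]-.14*np.sin(.1017),.083]])[0])
u,v=proj(w,[[c0[0]-.137*np.cos(.1017),c0[1]-.137*np.sin(.1017),.083]])[0].round().astype(int); print(u,v,g[v,u-15:u+15],g[v+3,u-15:u+15])
plan([(.6135,.2938,.42,2.301,10,60)])
E
```

```text
p [ 0.5784 -0.2134  0.414 ] r 0.1152 tool phi -0.004 yaw-1.676 0.005 F [-0.6 -0.2 -1.1]
0.45 [202. 170.]
0.5 [196. 172.]
0.507 [196. 173.]
0.55 [191. 175.]
0.7 [177. 186.]
0.75 [173. 190.]
pred rest [256.37221519 157.84107888]
256 161 [203 156  82 161 207 208 207 169  84 165 209 180 102  84  82  86 113 174
 207 208 212 210 206 207 211 212 209 208 209 210] [207 170  63 140 209 209 206 169  56 146 210 180 107  85  81  85 114 173
 208 209 210 208 206 209 211 209 207 208 208 209]
t 36.12 p [ 0.5784 -0.2134  0.414 ] yaw 1.681
[{"x":5,"y":0.91,"z":-0.06,"roll":-3.6,"gripper":60},{"x":4.94,"y":1.22,"z":-0.06,"roll":-3.5,"gripper":60},{"x":4.85,"y":1.52,"z":-0.06,"roll":-3.6,"gripper":60},{"x":4.75,"y":1.82,"z":-0.06,"roll":-3.5,"gripper":60},{"x":4.63,"y":2.11,"z":-0.06,"roll":-3.6,"gripper":60}]
[{"x":4.48,"y":2.39,"z":-0.06,"roll":-3.5,"gripper":60},{"x":4.33,"y":2.66,"z":-0.06,"roll":-3.6,"gripper":60},{"x":4.16,"y":2.93,"z":-0.06,"roll":-3.5,"gripper":60},{"x":3.97,"y":3.18,"z":-0.06,"roll":-3.6,"gripper":60},{"x":3.76,"y":3.42,"z":-0.06,"roll":-3.5,"gripper":60}]
```

Call:
move_arm(
  moves=[
    {"gripper": 60,"x": 5.0,"y": 0.9,"z": 0,"roll": -3.6},
    {"gripper": 60,"x": 4.9,"y": 1.2,"z": 0,"roll": -3.5},
    {"gripper": 60,"x": 4.9,"y": 1.5,"z": 0,"roll": -3.6},
    {"gripper": 60,"x": 4.8,"y": 1.8,"z": 0,"roll": -3.5},
    {"gripper": 60,"x": 4.6,"y": 2.1,"z": 0,"roll": -3.6},
  ],
)

```text
time_s: 36.75
eef_pos: [0.595, 0.0418, 0.4125]
eef_rot: [-0.002, 0.543, 0.84, -0.003]
wrist_force: [-0.6, -1.0, 0.8]
opening: 0.6
```

Call:
move_arm(
  moves=[
    {"gripper": 60,"x": 4.5,"y": 2.4,"z": 0,"roll": -3.5},
    {"gripper": 60,"x": 4.3,"y": 2.7,"z": 0,"roll": -3.6},
    {"gripper": 60,"x": 4.2,"y": 2.9,"z": 0,"roll": -3.5},
    {"gripper": 60,"x": 4.0,"y": 3.2,"z": 0,"roll": -3.6},
    {"gripper": 60,"x": 3.7,"y": 3.4,"z": 0,"roll": -3.5},
  ],
)

```text
time_s: 37.38
eef_pos: [0.6129, 0.2954, 0.4112]
eef_rot: [-0.002, 0.407, 0.913, -0.003]
wrist_force: [0.3, -0.9, -0.1]
opening: 0.601
```

Call:
move_arm(
  moves=[
    {"gripper": 60,"x": 0,"y": 0,"z": 0,"roll": 0},
    {"gripper": 60,"x": 0,"y": 0,"z": 0,"roll": 0},
  ],
)

```text
time_s: 37.62
eef_pos: [0.613, 0.2936, 0.4117]
eef_rot: [-0.001, 0.408, 0.913, -0.003]
wrist_force: [0.5, -0.5, -0.0]
opening: 0.599
```

```bash
python3 - <<'E'
from wood import *
s=cam('scene','s17.png'); wood(s,(.02,),40)
w=cam('wrist','w17.png'); plan([(.6135,.2938,.296,2.301,4,60)])
m=(w['img'].min(2)>170).astype(np.uint8); n,l,st,ce=cv2.connectedComponentsWithStats(m)
for i in range(1,n):
    if 4<st[i,4]<200 and abs(ce[i]-[256,160]).max()<60: print(st[i],ce[i].round(1),onz(w,ce[i],.12).round(4))
E
```

```text
px [476.   3.] hue [109.  91.  63.] z 0.02 c -1.1465 0.7412 LxW 0.4652 0.1217 ang -1.326
px [315.  55.] hue [138. 118.  86.] z 0.02 c -0.3804 0.0233 LxW 0.1507 0.0268 ang 0.102
px [272. 176.] hue [160. 127.  92.] z 0.02 c 0.4186 0.0378 LxW 0.0949 0.0276 ang -0.014
px [294. 180.] hue [112.  76.  48.] z 0.02 c 0.4175 0.11 LxW 0.0983 0.0329 ang -0.015
px [319. 185.] hue [149. 117.  85.] z 0.02 c 0.418 0.1882 LxW 0.1027 0.0322 ang -0.014
px [ 60. 244.] hue [165. 134.  81.] z 0.02 c 0.8297 -0.449 LxW 0.0787 0.0237 ang 0.99
px [ 77. 245.] hue [165. 134.  83.] z 0.02 c 0.8196 -0.4018 LxW 0.0802 0.022 ang 0.933
t 37.73 p [0.6134 0.2926 0.4126] yaw 2.299
[{"x":0.02,"y":0.02,"z":2.92,"roll":-0,"gripper":60},{"x":0.02,"y":0.02,"z":2.91,"roll":-0,"gripper":60},{"x":0.02,"y":0.03,"z":2.92,"roll":-0.1,"gripper":60},{"x":0.02,"y":0.02,"z":2.91,"roll":-0,"gripper":60}]
[249 143  12  12  96] [254.8 148.3] [[0.5821 0.2651 0.12  ]]
[278 156   8   8  49] [281.6 159.7] [[0.5731 0.2916 0.12  ]]
[295 160   6   5  17] [297.4 161.9] [[0.5645 0.3044 0.12  ]]
[255 172   4  19  72] [256.4 181.4] [[0.6053 0.2879 0.12  ]]
[290 176   8   7  45] [293.9 179.1] [[0.579  0.3139 0.12  ]]
[291 186   8   7  46] [294.6 188.9] [[0.5857 0.3213 0.12  ]]
```

The carton contents are unchanged and the selector is still at off. Descending, gripping and turning clockwise 43°.

Call:
move_arm(
  moves=[
    {"gripper": 60,"x": 0.1,"y": 0.1,"z": 5,"roll": 0},
    {"gripper": 60,"x": 0,"y": 0,"z": 4,"roll": 0},
    {"gripper": 60,"x": 0,"y": 0,"z": 2.7,"roll": 0},
    {"gripper": 60,"x": 0,"y": 0,"z": 0,"roll": 0},
    {"gripper": 60,"x": 0,"y": 0,"z": 0,"roll": 0},
  ],
)

```text
time_s: 38.35
eef_pos: [0.6138, 0.2941, 0.2981]
eef_rot: [0.0, 0.409, 0.913, -0.002]
wrist_force: [-0.0, -0.7, 0.2]
opening: 0.598
```

Call:
move_arm(
  moves=[
    {"gripper": 0,"x": 0,"y": 0,"z": 0,"roll": 0},
    {"gripper": 0,"x": 0,"y": 0,"z": 0,"roll": 0},
    {"gripper": 0,"x": 0,"y": 0,"z": 0,"roll": 0},
    {"gripper": 0,"x": 0,"y": 0,"z": 0,"roll": 0},
    {"gripper": 0,"x": 0,"y": 0,"z": 0,"roll": 0},
  ],
)

```text
time_s: 38.98
eef_pos: [0.6135, 0.2949, 0.2982]
eef_rot: [0.001, 0.408, 0.913, -0.002]
wrist_force: [-0.6, -1.7, 5.0]
opening: 0.142
```

Call:
move_arm(
  moves=[
    {"gripper": 0,"x": 0,"y": 0,"z": 0,"roll": 9},
    {"gripper": 0,"x": 0,"y": 0,"z": 0,"roll": 9},
    {"gripper": 0,"x": 0,"y": 0,"z": 0,"roll": 9},
    {"gripper": 0,"x": 0,"y": 0,"z": 0,"roll": 9},
    {"gripper": 0,"x": 0,"y": 0,"z": 0,"roll": 7},
  ],
)

```text
time_s: 39.6
eef_pos: [0.6134, 0.2951, 0.2982]
eef_rot: [0.001, 0.716, 0.698, -0.001]
wrist_force: [-1.6, -0.1, 6.3]
opening: 0.144
```

Call:
move_arm(
  moves=[
    {"gripper": 0,"x": 0,"y": 0,"z": 0,"roll": 0},
    {"gripper": 0,"x": 0,"y": 0,"z": 0,"roll": 0},
    {"gripper": 60,"x": 0,"y": 0,"z": 0,"roll": 0},
    {"gripper": 60,"x": 0,"y": 0,"z": 0,"roll": 0},
    {"gripper": 60,"x": 0,"y": 0,"z": 0,"roll": 0},
  ],
)

```text
time_s: 40.22
eef_pos: [0.6129, 0.2948, 0.2962]
eef_rot: [0.0, 0.714, 0.7, -0.002]
wrist_force: [-0.7, -0.4, 0.7]
opening: 0.599
```

Call:
move_arm(
  moves=[
    {"gripper": 60,"x": 0,"y": 0,"z": -5,"roll": 0},
    {"gripper": 60,"x": 0,"y": 0,"z": -5,"roll": 0},
    {"gripper": 60,"x": 0,"y": 0,"z": -4,"roll": 0},
    {"gripper": 60,"x": 0,"y": 0,"z": 0,"roll": 0},
    {"gripper": 60,"x": 0,"y": 0,"z": 0,"roll": 0},
  ],
)

```text
time_s: 40.85
eef_pos: [0.6132, 0.2952, 0.4357]
eef_rot: [0.0, 0.714, 0.7, -0.003]
wrist_force: [0.5, -0.4, -0.1]
opening: 0.599
```

```bash
python3 - <<'E'
from wood import *
w=cam('wrist','w18.png'); plan([]); wood(w,(.02,))
s=cam('scene','s18.png'); wood(s,(.02,),40)
h=np.zeros((600,800,3),np.uint8); h[:384,:512]=w['img'][:,:,::-1]; h[216:600,288:]=np.where(0,0,s['img'][:,:,::-1]); h[:216,288:512]=w['img'][:216,288:512,::-1]
cv2.imwrite('pics/f.png',h)
m=(w['img'].min(2)>170).astype(np.uint8); n,l,st,ce=cv2.connectedComponentsWithStats(m)
for i in range(1,n):
    if 4<st[i,4]<200 and abs(ce[i]-[256,160]).max()<60: print(st[i],onz(w,ce[i],.12).round(4))
E
```

```text
t 40.9 p [0.6131 0.2952 0.4347] yaw 1.55
px [49. 36.] hue [190. 154. 110.] z 0.02 c 0.4466 0.04 LxW 0.0814 0.0346 ang -0.013
px [103.  25.] hue [136.  93.  55.] z 0.02 c 0.4358 0.109 LxW 0.0571 0.0456 ang -0.011
px [168.  31.] hue [184. 150. 107.] z 0.02 c 0.4433 0.1885 LxW 0.0682 0.0367 ang -0.019
px [256. 319.] hue [113.  84.  54.] z 0.02 c 0.8861 0.2877 LxW 0.1942 0.0651 ang 1.553
px [141. 362.] hue [139.  75.  54.] z 0.02 c 0.9753 0.0801 LxW 0.1532 0.0559 ang -0.629
px [372. 366.] hue [100.  57.  37.] z 0.02 c 0.9943 0.4992 LxW 0.1252 0.0532 ang 0.607
px [480.   3.] hue [109.  91.  63.] z 0.02 c -1.1477 0.7727 LxW 0.4036 0.1345 ang -1.326
px [315.  54.] hue [133. 114.  83.] z 0.02 c -0.3947 0.0215 LxW 0.1796 0.0261 ang 0.102
px [349. 149.] hue [136. 116.  84.] z 0.02 c 0.2284 0.2557 LxW 0.0649 0.0289 ang -0.164
px [388. 157.] hue [128.  87.  63.] z 0.02 c 0.2314 0.3828 LxW 0.0682 0.0285 ang -0.355
px [272. 176.] hue [160. 126.  92.] z 0.02 c 0.4186 0.0378 LxW 0.0949 0.0276 ang -0.014
px [294. 180.] hue [112.  76.  48.] z 0.02 c 0.4166 0.11 LxW 0.1001 0.0329 ang -0.015
px [319. 185.] hue [148. 117.  85.] z 0.02 c 0.4184 0.1881 LxW 0.1036 0.0322 ang -0.014
px [ 60. 244.] hue [166. 134.  82.] z 0.02 c 0.8293 -0.4496 LxW 0.0803 0.0237 ang 0.99
px [ 75. 240.] hue [169. 138.  89.] z 0.02 c 0.8064 -0.4188 LxW 0.0371 0.0209 ang 0.932
px [ 79. 250.] hue [159. 129.  78.] z 0.02 c 0.8331 -0.3845 LxW 0.036 0.0197 ang 0.97
[268 135   7   2  14] [[0.5628 0.3112 0.12  ]]
[251 142   8   7  40] [[0.5723 0.294  0.12  ]]
[273 148   7   7  38] [[0.5783 0.3164 0.12  ]]
[224 150  11  10  70] [[0.5814 0.2675 0.12  ]]
[280 154   7   7  39] [[0.585  0.3238 0.12  ]]
[254 165   4  18  70] [[0.6019 0.2946 0.12  ]]
```

View pics/f.png

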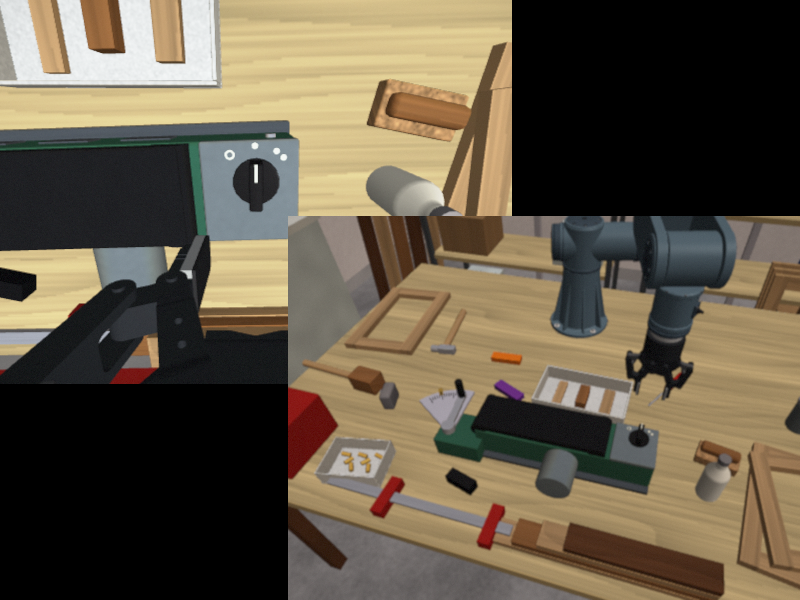

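The selector's line at (256,172) points at the single dot (255,146). All three offcuts are in the carton, the arm is at rest, the other tools have not moved and the gripper is clear. Handing in.

```bash
python3 -c "
from bench import ctrl
print(ctrl.hand_in(), ctrl.get_obs()['time_s'])"
```

```text
the job is handed in; nothing more can be done
the job is handed in; nothing more can be done
```

The sander job is done and handed in at about 41 s of the 200 s allowed; the hand-in reported no verdict.

- **Selector off:** I turned it from fast to off and saw its line on the ring mark. It was still at off just before the final turn.
- **Offcuts:** Three were present: the rail, the post and the lath. I found no rebate or lap stub in any view. All three lie in the carton, measured at the same places at the end.
- **Tensioner to the stop:** I pushed it until the force rose to about 22 N and let it back to rest. I took that rise as the stop. The last tick reading, just before the final nudge, was about 0.72 rad.
- **Tensioner on the clip line:** I held the pointer about 1 mm from the line for about 2.6 s, then let it back; the wrist camera showed it at rest.
- **Selector slow:** Its line points at the single dot, and the gripper is clear.

The other tools look unmoved in the last picture. No check failed. Two measurements disagreed slightly: the clip read 0.507 to 0.517 rad by ray casting and about 0.50 by the ticks. I used the direct view of pointer against line.

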